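# Take the pointed-shoe leg from the crowded rack and stand it under the stringing bar

## Task

Take the marionette leg with the long pointed shoe out of the crowded rack, without shifting or toppling the parts around it, and stand it upright on the cutting mat and let go, so that you can take it again lower down, by the shin. Then carry it in under the cross bar of the stringing stand and stand it upright in the middle of the round dish, flat on its floor, with the toe pointing at the notch in the rim, and let go. Leave the other things on the bench where they are.

Things in the scene. Friction and masses are not known exactly. Their poses are not given: they have to be found in the camera images.
- leg_mid (a point): The wanted part: turned wooden puppet leg with a long pointed shoe, upright, 132 mm tall, about 80 g. Point on the shin axis 66 mm above the sole; z up, toe along -x. Shoe 24 mm high, 34 mm wide, reaching 40 mm from the axis to -x and 23 mm to +x; round shin 22 mm in diameter from 24 to 100 mm up; round knee drum 28 mm in diameter from 100 to 132 mm
- leg_toe (a point): The tip of the pointed shoe of that leg, 40 mm from the shin axis, 11 mm above the sole
- stump: Another leg with the same shin and knee drum, but with a round club foot 40 mm in diameter and no toe, and with a thin peg (14 mm thick, 24 mm high) standing on top of its knee, which the wanted leg lacks; 156 mm tall; not wanted. It stands in one of the two leg places of the rack, the wanted leg in the other. Origin under its centre
- rack: Fixed tray 160 x 230 mm, floor 15 mm above the bench, low lips. Origin on the bench under its centre, front -x. Leg places at x 0, y +44 and -44 mm; spindles beside them (12 mm of air) and in front at x -50 mm; three fixed uprights 30 mm thick, 138 mm tall, behind at x +52, y 0, +86, -86 mm. Finger room only straight before and behind a leg (along rack x), 45 mm wide
- mat: Fixed green cutting mat 200 (x) x 160 (y) mm, 4 mm thick, flat on the bench. Origin on the bench under its centre
- stand: Fixed stringing stand: plank 170 x 320 mm, 12 mm thick, posts 26 mm square at y +145 and -145 mm, and a cross bar 40 mm wide along y over the plank's middle line, from 200 to 222 mm above the bench. Origin on the bench under the plank's centre; open at front and back; its front (-x) looks towards the robot
- dish_floor (a point): Centre of the floor of the round metal dish fixed on the stand's plank under the cross bar, 18 mm above the bench (182 mm below the bar). Inner diameter 96 mm, outer 112 mm, rim 8 mm above the floor. The rim has one notch about 27 mm wide, in this point's -x direction: the mark for the toe
- glue: White glue bottle, 56 mm in diameter, 130 mm tall, a bystander. Origin under its centre
- jar: Clear jar, 64 mm in diameter, 75 mm tall, a bystander. Origin under its centre
- driver: Screwdriver 170 mm long lying on the bench, a bystander
- spindle0: Turned wooden spindle, loose, 36 mm in diameter, 138 mm tall, standing in the rack (6 mm taller than the legs). Origin under its centre
- spindle1: Turned wooden spindle, loose, 36 mm in diameter, 138 mm tall, standing in the rack (6 mm taller than the legs). Origin under its centre
- spindle2: Turned wooden spindle, loose, 36 mm in diameter, 138 mm tall, standing in the rack (6 mm taller than the legs). Origin under its centre
- spindle3: Turned wooden spindle, loose, 36 mm in diameter, 138 mm tall, standing in the rack (6 mm taller than the legs). Origin under its centre
- spindle4: Turned wooden spindle, loose, 36 mm in diameter, 138 mm tall, standing in the rack (6 mm taller than the legs). Origin under its centre
- spindle5: Turned wooden spindle, loose, 36 mm in diameter, 138 mm tall, standing in the rack (6 mm taller than the legs). Origin under its centre

How it is judged:
By the outcome, as a careful person would: the job done as asked, in the order asked, and still so for the second after the job is handed in, with the robot touching nothing.
It also fails if it takes over 72 s, if anything falls off the work surface, if the arm or the gripper's body presses on something with over 40 N, if the wrist force passes 120 N, or if a joint passes its speed limit or range.

## Robot

A 7-joint arm with a two-finger parallel gripper is mounted at the origin on the work surface. World frame = base frame: x ahead of the robot, y to its left, z up, the work surface at z = 0. Lengths are in m, angles in rad, forces in N, time in s.
With the tool pointing down it reaches from about 0.4 to 0.85 m from the base axis. Payload 4.5 kg.
Tool frame: the origin (TCP) lies between the finger pads; the fingertips stand 19 mm ahead of it and the grasp point (between the pads) is the TCP (r.tips_ahead is the distance from the TCP to the fingertips, in m); z points along the fingers, y is the line along which they close (so a half turn about z gives the same grasp; the last joint's range is limited). The gripper opens to 88 mm and grips with 3 to 60 N. Pads are 18 mm wide; open, the fingers measure 123 mm over their backs; the gripper's body (75 mm by 187 mm) begins 45 mm behind the grasp point.
Start: joints at [1.323, 0.689, -0.195, 1.565, 0.157, 0.902, -0.215], TCP at [0.174, -0.6, 0.258] pointing down, gripper open.
Joint ranges: [-3.01, 3.01], [-0.46, 2.08], [-1.47, 1.51], [0.13, 2.56], [-1, 4.14], [0.04, 2.09], [-2.66, 2.66]. Speed limits (rad/s): [2.57, 2.57, 3.14, 3.14, 3.14, 3.14, 3.14].

## Interface

Orientations are given as a unit quaternion [x, y, z, w].
In Python, from plant import r, cams, models gives the robot as it stands. The module is installed in compiled form; this text tells all that it offers.
- The arm moves only by the tool jog_arm, never from a script. Its arguments are lists of equal length, an entry for each row: "turn": the turn, a rotation vector about the tool's x, y, z in rad, a list of three; "translation": the shift along the tool's x, y, z in m, a list of three; "grip": the closure, from 0 (fully open) to 1 (shut). In form: {"turn": [[ax, ay, az], ...], "translation": [[tx, ty, tz], ...], "grip": [grip, ...]}. A call has 1 to 20 rows; each row is the pose to reach, as a shift and turn from the pose commanded when the call began, along the tool's axes at that moment; what a row does not reach only later rows make up. A row lasts 1/8 s, in which the tool goes at most 62.5 mm and 10.7 degrees, less where a joint would pass 70% of its speed; a pose out of reach is approached as far as the arm can. A call with a gripper value outside its range is refused whole. The fingers move at their own pace and stop on an object; "force" is the grip in N (left out, the last holds). Time passes only in rows, so rows that repeat a pose let the fingers close. It gives the time, the measured TCP pose, the force, the opening and the grip force at its end, in the units of the state.
- r.get_state(): the state, without advancing time (a new reading comes with each control period).
- cams.snapshot(name): name is "scene" or "top" or "wrist"; returns the picture (384x512x3 uint8, red, green, blue); there is no depth.
- cams.camera_params(name): a dict with "fx", "fy", "cx", "cy" (pixels), "eye" and "orientation" of the camera in the world. Camera axes: x right, y up, looking along -z (the intrinsics and any distortion apply to the point x, -y, -z); pixel columns grow to the right and rows downward; lengths in m; the calibration is good to about 2 mm. A picture is of the moment at which its call begins: read the wrist's pose just before it. camera_params takes no time and is no camera call; for the wrist camera it gives the pose at the moment of the call.
- r.finish_job(): hands the job in; it is judged then, once.
Trained networks look in the newest picture that a camera, given by its name, has taken for a name from the list of things; names that differ only in an ending like _2 or _b are one class to them, and where a whole thing is asked for, a point or a joint stands for the part that bears it (a point fixed in the world has none). Each returns a list of dicts, best first, with "p" (0 to 1); they miss things now and then, are a little off and sometimes report something else, mostly with a low value. They report only what shows in the picture. A call takes as long as a camera call.
- models.find_in(camera, name): "position" ([x, y, z] in m, in world coordinates, good to about 4 mm: the middle of the surface that is visible of it).
- models.masks_of(camera, name): "pixels" (384x512 bool, what is visible of it).
- models.place_of(camera, name): "position" ([x, y, z] in m, in world coordinates, good to about 4 mm: a listed point, or the origin of a listed thing).
The state is a dict: "clock": time; "q": joint angles; "qd": joint speeds; "joint_torque": joint torques, N m; "tool_pos": TCP position; "eef_rot": TCP orientation; "contact_force": force on the tool from outside, world axes, zero at the start; "moment": the same for the moment, N m; "opening": opening from 0.0 (shut) to 1.0 (fully open); "finger_force": force on a finger pad.
Only numpy, scipy, OpenCV 4.12 (cv2) and the standard library are available. Lean on these libraries where they do the work, as an engineer would, in place of code of your own. Each camera call takes 0.05 s, during which the arm holds its last target. There are 200 camera calls.

## Working session

There is one attempt and no reset: what is moved stays moved. The work goes in short steps, Python scripts to look and compute and a tool call to move; the robot and the scene stay as the last step left them, time stands still between calls to the robot, and variables do not carry over. Pictures are saved under pics/ and viewed, at most 10 in all, crops included, and the job is handed in when it is done.

Besides the shell and the picture viewer there is one more tool, called after ">>>" as a command line: name --argument value ..., lists and objects as JSON in quotes. jog_arm: Moves the arm, as the interface text tells. Its arguments: {"type":"object","properties":{"turn":{"type":"array"},"translation":{"type":"array"},"grip":{"type":"array"},"force":{"type":"number"}},"required":["turn","translation","grip"]}

```bash
mkdir -p pics
cat > h.py <<'E'
import numpy as np, cv2
from plant import r,cams,models
def save(c,n):
    im=cams.snapshot(c); cv2.imwrite(f'pics/{n}.png',im[:,:,::-1]); return im
E
python3 - <<'E'
from h import *
a=save('scene','s0');b=save('top','t0')
cv2.imwrite('pics/both0.png',cv2.resize(np.vstack([a,b])[:,:,::-1],(400*512//512*1,600)) if 0 else np.vstack([a,b])[:,:,::-1])
for n in ['leg_mid','leg_toe','stump','rack','mat','stand','dish_floor','glue','jar','driver','spindle0']:
    for c in ['scene','top']:
        print(n,c,[(np.round(d['position'],3).tolist(),round(d['p'],2)) for d in models.place_of(c,n)][:7])
s=r.get_state();print(s['tool_pos'],s['eef_rot'],s['opening'])
for c in ['scene','top']: print(cams.camera_params(c))
E
```

```text
leg_mid scene [([0.555, -0.194, 0.081], 0.66)]
leg_mid top [([0.555, -0.198, 0.078], 0.6)]
leg_toe scene [([0.513, -0.201, 0.023], 0.43)]
leg_toe top [([0.725, 0.089, -0.003], 0.7), ([0.518, -0.207, 0.026], 0.6)]
stump scene [([0.561, -0.281, 0.013], 0.44)]
stump top [([0.553, -0.283, 0.02], 0.8)]
rack scene [([0.559, -0.243, -0.0], 0.89)]
rack top [([0.559, -0.243, 0.003], 0.79)]
mat scene [([0.556, -0.241, 0.011], 0.72), ([0.509, 0.024, 0.002], 0.61), ([0.506, -0.247, 0.018], 0.4), ([0.597, 0.303, 0.016], 0.24)]
mat top [([0.504, 0.021, -0.0], 0.91), ([0.382, -0.501, 0.001], 0.31)]
stand scene [([0.599, 0.3, -0.0], 0.84), ([0.595, 0.302, 0.016], 0.44)]
stand top []
dish_floor scene [([0.595, 0.301, 0.018], 0.96)]
dish_floor top [([0.59, 0.304, 0.021], 0.88)]
glue scene [([0.738, -0.016, -0.0], 0.65)]
glue top [([0.734, -0.015, 0.002], 0.68)]
jar scene [([0.506, -0.245, 0.016], 0.74), ([0.724, 0.091, 0.005], 0.7)]
jar top [([0.725, 0.09, -0.002], 0.96)]
driver scene [([0.38, -0.5, 0.0], 0.46)]
driver top [([0.384, -0.499, 0.002], 0.64)]
spindle0 scene [([0.551, -0.152, 0.014], 0.77)
[... 276 characters left out ...]
, -0.242, 0.014], 0.65), ([0.507, -0.246, 0.013], 0.6), ([0.556, -0.154, 0.014], 0.59), ([0.726, 0.09, -0.002], 0.33)]
[ 0.17383852 -0.60036623  0.25772405] [9.90085689e-01 1.40464681e-01 2.68524752e-06 2.93634730e-05] 0.9981176955519562
{'fx': 369.7790821381618, 'fy': 369.7790821381618, 'cx': 259.0221425459153, 'cy': 194.27834646211508, 'eye': array([0.16757987, 0.53789548, 0.97878751]), 'orientation': array([-0.09547733,  0.31100762,  0.90971825, -0.25801363])}
{'fx': 404.2356633732988, 'fy': 404.2356633732988, 'cx': 255.57358859155593, 'cy': 191.9043351302248, 'eye': array([ 0.39754101, -0.08457636,  1.11862749]), 'orientation': array([ 0.05249873, -0.05691221, -0.69618047,  0.71367895])}
```

View pics/s0.png

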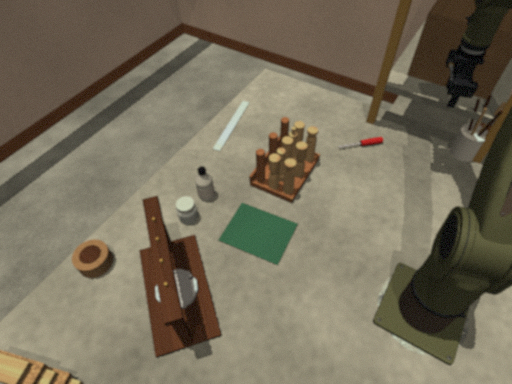

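View pics/t0.png

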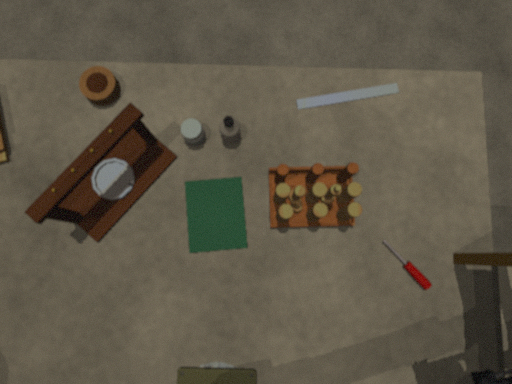

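The scene picture shows the rack in the middle (~285,165), the mat (~258,232), and the stand with its dish (~180,288). The top picture has the rack at (310,197), with the leg places left and right of its middle spindle. The stand's bar runs from (27,213) to (140,110), so it is turned about 0.75 rad. The leg is at about (0.556,-0.197). I'll move above it.

```bash
cat >> h.py <<'E'
from scipy.spatial.transform import Rotation as R
import json
def log():
    s=r.get_state(); open('log.txt','a').write(json.dumps([list(map(float,s['q'])),list(map(float,s['tool_pos'])),list(map(float,s['eef_rot']))])+'\n'); return s
def down(yaw): # tool down, y_tool azimuth = yaw
    y=np.array([np.cos(yaw),np.sin(yaw),0]);z=np.array([0,0,-1.]);return R.from_matrix(np.c_[np.cross(y,z),y,z])
def side(az,t): # tool pointing along azimuth az, t rad below horizontal, y horizontal (left/right), x up or down: sgn
    z=np.array([np.cos(az)*np.cos(t),np.sin(az)*np.cos(t),-np.sin(t)]);y=np.array([-np.sin(az),np.cos(az),0]);return R.from_matrix(np.c_[np.cross(y,z),y,z])
def go(pos,rot):
    s=log();R0=R.from_quat(s['eef_rot'])
    print('turn',np.round((R0.inv()*rot).as_rotvec(),3).tolist(),'trans',np.round(R0.inv().apply(np.array(pos)-s['tool_pos']),4).tolist())
def st():
    s=log();print('t',round(float(s['clock']),2),'q',np.round(s['q'],3).tolist(),'pos',np.round(s['tool_pos'],4).tolist(),'rpy',R.from_quat(s['eef_rot']).as_matrix().round(3).tolist(),'F',np.round(s['contact_force'],2).tolist(),'open',round(float(s['opening']),3),'ff',s['finger_force'])
E
python3 -c "
from h import *
go([.556,-.198,.32],down(.05));st()"
```

```text
turn [0.0, 0.0, -1.339] trans [0.479, -0.2802, -0.0623]
t 1.2 q [1.323, 0.689, -0.195, 1.565, 0.157, 0.902, -0.215] pos [0.1738, -0.6004, 0.2577] rpy [[0.961, 0.278, 0.0], [0.278, -0.961, -0.0], [-0.0, 0.0, -1.0]] F [0.75, 0.08, -0.97] open 0.998 ff 0.0
```

>>> jog_arm --turn '[[0,0,-0.15],[0,0,-0.3],[0,0,-0.45],[0,0,-0.6],[0,0,-0.75],[0,0,-0.9],[0,0,-1.05],[0,0,-1.2],[0,0,-1.339],[0,0,-1.339],[0,0,-1.339],[0,0,-1.339],[0,0,-1.339],[0,0,-1.339]]' --translation '[[0.04,-0.024,-0.0623],[0.09,-0.053,-0.0623],[0.14,-0.082,-0.0623],[0.19,-0.111,-0.0623],[0.24,-0.14,-0.0623],[0.29,-0.17,-0.0623],[0.34,-0.199,-0.0623],[0.39,-0.228,-0.0623],[0.44,-0.257,-0.0623],[0.479,-0.2802,-0.0623],[0.479,-0.2802,-0.0623],[0.479,-0.2802,-0.0623],[0.479,-0.2802,-0.0623],[0.479,-0.2802,-0.0623]]' --grip '[0.3,0.3,0.3,0.3,0.3,0.3,0.3,0.3,0.3,0.3,0.3,0.3,0.3,0.3]'

```text
clock: 2.95
tool_pos: [0.5553, -0.1993, 0.3201]
eef_rot: [0.69, 0.724, -0.0, 0.0]
contact_force: [0.3, 0.2, -0.0]
opening: 0.697
finger_force: 0.0
```

```bash
python3 -c "
from h import *
st()
save('wrist','w1')
for n in ['leg_mid','leg_toe','stump','rack','spindle0']:
    print(n,[(np.round(d['position'],3).tolist(),round(d['p'],2)) for d in models.place_of('wrist',n)][:7])
p=cams.camera_params('wrist');print(p)
"
```

```text
t 2.95 q [0.593, 0.617, -0.573, 1.583, 0.37, 1.052, -0.034] pos [0.5553, -0.1993, 0.3201] rpy [[-0.048, 0.999, -0.0], [0.999, 0.048, -0.001], [-0.001, -0.0, -1.0]] F [0.29, 0.19, -0.02] open 0.697 ff 0.0
leg_mid [([0.555, -0.195, 0.079], 0.72)]
leg_toe [([0.518, -0.202, 0.022], 0.74), ([0.733, -0.015, -0.0], 0.29)]
stump [([0.552, -0.249, 0.008], 0.19)]
rack [([0.555, -0.246, 0.007], 0.94)]
spindle0 [([0.554, -0.157, 0.011], 0.96), ([0.555, -0.245, 0.019], 0.94), ([0.513, -0.335, 0.02], 0.92), ([0.564, -0.328, 0.017], 0.9), ([0.501, -0.164, 0.016], 0.77), ([0.507, -0.246, 0.013], 0.67)]
{'fx': 292.30598187730055, 'fy': 292.30598187730055, 'cx': 257.03160406511756, 'cy': 193.686928892561, 'eye': array([ 0.55356989, -0.1158025 ,  0.44716167]), 'orientation': array([-0.16026243, -0.00398429,  0.02472294,  0.98675674])}
```

View pics/w1.png

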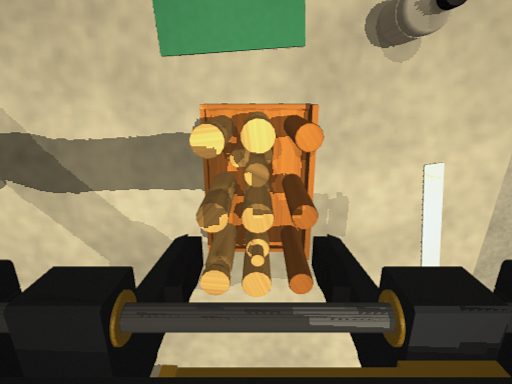

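The wrist view has +x to the right and +y up. The wanted knee top is at about (257,174) with its toe at (238,158), and the spindles on either side are at (258,135) and (257,217). The stump with its peg is at (257,250). Next I'll back-project these.

```bash
cat >> h.py <<'E'
def ray(c,uv,z,p=None):
    p=p or cams.camera_params(c); d=np.array([(uv[0]-p['cx'])/p['fx'],-(uv[1]-p['cy'])/p['fy'],-1.])
    d=R.from_quat(p['orientation']).apply(d); return p['eye']+d*(z-p['eye'][2])/d[2]
E
python3 -c "
from h import *
for n,uv,z in [('knee',(257,174.5),.147),('toe',(238,158),.03),('spA',(258,135),.153),('spB',(257.5,217),.153),('spFA',(207,140),.153),('spFB',(212,217),.153),('spFC',(215,282),.153),('spC',(257,284),.153),('upA',(309,137),.138),('upB',(304,217),.138),('upC',(300,283),.138)]: print(n,ray('wrist',uv,z).round(4))
im=cv2.imread('pics/w1.png');cv2.imwrite('pics/w1c.png',cv2.resize(im[95:300,170:350],None,fx=3,fy=3,interpolation=cv2.INTER_CUBIC)[:600])
m=models.masks_of('wrist','leg_mid');print([(d['p'],np.argwhere(d['pixels']).mean(0),d['pixels'].sum()) for d in m])
# kinematics fit check
import glob
"
```

```text
knee [ 0.5575 -0.1944  0.147 ]
toe [ 0.5303 -0.2019  0.03  ]
spA [ 0.5563 -0.1523  0.153 ]
spB [ 0.5603 -0.2405  0.153 ]
spFA [ 0.5057 -0.1598  0.153 ]
spFB [ 0.5108 -0.243   0.153 ]
spFC [ 0.5144 -0.326   0.153 ]
spC [ 0.5641 -0.3263  0.153 ]
upA [ 0.6099 -0.1536  0.138 ]
upB [ 0.6139 -0.2442  0.138 ]
upC [ 0.6178 -0.3329  0.138 ]
[(0.77, array([164.74130241, 252.82604817]), np.int64(1121))]
```

View pics/w1c.png

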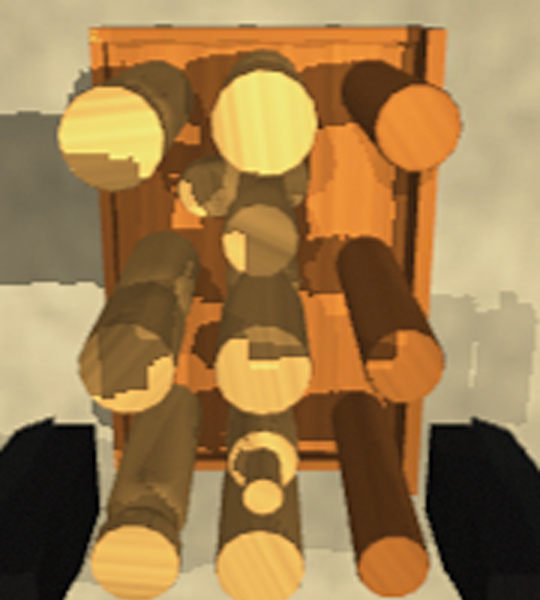

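The leg is at (0.557,-0.196) and the rack's yaw is about 0.047, so I'll descend.

```bash
python3 -c "
from h import *
go([.557,-.196,.132],down(.047))"
```

```text
turn [0.0, 0.0, 0.003] trans [0.002, 0.0011, 0.1881]
```

>>> jog_arm --turn '[[0,0,0.003],[0,0,0.003],[0,0,0.003],[0,0,0.003],[0,0,0.003],[0,0,0.003],[0,0,0.003],[0,0,0.003],[0,0,0.003],[0,0,0.003]]' --translation '[[0.002,0.001,0.02],[0.002,0.001,0.05],[0.002,0.001,0.08],[0.002,0.001,0.11],[0.002,0.001,0.135],[0.002,0.001,0.155],[0.002,0.001,0.17],[0.002,0.001,0.18],[0.002,0.001,0.188],[0.002,0.001,0.188]]' --grip '[0.3,0.3,0.3,0.3,0.3,0.3,0.3,0.3,0.3,0.3]'

```text
clock: 4.55
tool_pos: [0.5568, -0.1959, 0.1318]
eef_rot: [0.69, 0.724, -0.0, -0.0]
contact_force: [-0.3, 0.2, 0.7]
opening: 0.702
finger_force: 0.0
```

>>> jog_arm --turn '[[0,0,0],[0,0,0],[0,0,0],[0,0,0],[0,0,0],[0,0,0]]' --translation '[[0,0,0],[0,0,0],[0,0,0],[0,0,0],[0,0,0],[0,0,0]]' --grip '[0.45,0.55,0.62,0.68,0.8,0.8]' --force 15

```text
clock: 5.3
tool_pos: [0.5567, -0.196, 0.1321]
eef_rot: [0.69, 0.724, -0.0, -0.0]
contact_force: [-1.5, -0.5, 1.2]
opening: 0.309
finger_force: 15.0
```

Gripped on the knee (27 mm). Now I'll lift straight up.

>>> jog_arm --turn '[[0,0,0],[0,0,0],[0,0,0],[0,0,0],[0,0,0],[0,0,0],[0,0,0],[0,0,0],[0,0,0],[0,0,0],[0,0,0],[0,0,0]]' --translation '[[0,0,-0.003],[0,0,-0.01],[0,0,-0.022],[0,0,-0.04],[0,0,-0.06],[0,0,-0.08],[0,0,-0.1],[0,0,-0.12],[0,0,-0.14],[0,0,-0.165],[0,0,-0.185],[0,0,-0.185]]' --grip '[0.8,0.8,0.8,0.8,0.8,0.8,0.8,0.8,0.8,0.8,0.8,0.8]'

```text
clock: 6.8
tool_pos: [0.5578, -0.1958, 0.3195]
eef_rot: [0.69, 0.724, 0.001, 0.002]
contact_force: [0.3, -0.1, -1.4]
opening: 0.311
finger_force: 15.0
```

```bash
python3 -c "
from h import *
st()
b=save('top','t2');a=save('scene','s2')
for c in ['top','scene']:
  for n in ['stand','dish_floor','leg_toe','leg_mid']:
    print(c,n,[(np.round(d['position'],3).tolist(),round(d['p'],2)) for d in models.place_of(c,n)][:3])
ca=lambda im,y,x,h,w,f:cv2.resize(im[y:y+h,x:x+w],None,fx=f,fy=f,interpolation=cv2.INTER_CUBIC)
cv2.imwrite('pics/dish.png',np.hstack([ca(b,140,70,80,80,5),ca(a,245,135,80,80,5)])[:,:,::-1])
"; cat log.txt
```

```text
t 6.8 q [0.588, 0.617, -0.575, 1.584, 0.373, 1.047, -0.043] pos [0.5578, -0.1958, 0.3195] rpy [[-0.047, 0.999, 0.004], [0.999, 0.047, -0.001], [-0.001, 0.004, -1.0]] F [0.28, -0.09, -1.36] open 0.311 ff 14.981900153215975
top stand []
top dish_floor [([0.592, 0.304, 0.018], 0.82), ([0.511, -0.245, 0.014], 0.54)]
top leg_toe [([0.518, -0.204, 0.216], 0.61)]
top leg_mid [([0.56, -0.198, 0.264], 0.41)]
scene stand [([0.601, 0.298, 0.0], 0.78)]
scene dish_floor [([0.595, 0.302, 0.017], 0.85)]
scene leg_toe [([0.515, -0.199, 0.209], 0.69), ([0.724, 0.093, 0.0], 0.67)]
scene leg_mid [([0.554, -0.196, 0.268], 0.97), ([0.601, 0.302, -0.001], 0.28)]
[[1.3227761964194673, 0.68913585150135, -0.1945876393646238, 1.5652848676339868, 0.15731320263663437, 0.9024977214702011, -0.21507780899860998], [0.17383851943416745, -0.6003662332035602, 0.25772405465091325], [0.9900856894609923, 0.14046468116621885, 2.6852475227517006e-06, 2.9363472979306233e-05]]
[[1.3227761964194673, 0.68913585150135, -0.1945876393646238, 1.5652848676339868, 0.15731320263663437, 0.9024977214702011, -0.21507780899860998], [0.17
[... 347 characters left out ...]
634506336708], [0.6900043722954644, 0.7238050785600361, -0.00040054379112275406, 0.00011844202553997435]]
[[0.5912387424477406, 0.6170050273315413, -0.5736899571273976, 1.5824914882444439, 0.3700156245125808, 1.0522928442596258, -0.03370112063099069], [0.5559896613153618, -0.1980707512402614, 0.3200748025259084], [0.6892220923151403, 0.7245501367343411, 1.3234987047927151e-05, 8.15341837908201e-05]]
[[0.587790285483435, 0.6173250125652496, -0.5751423550614679, 1.584370155285743, 0.37288468505604944, 1.0465996848674881, -0.04324028427281237], [0.5578343587335247, -0.19579857677745338, 0.31950981135051376], [0.6902658205902957, 0.7235522677695264, 0.0011743523314012994, 0.0019579650105848766]]
```

View pics/dish.png

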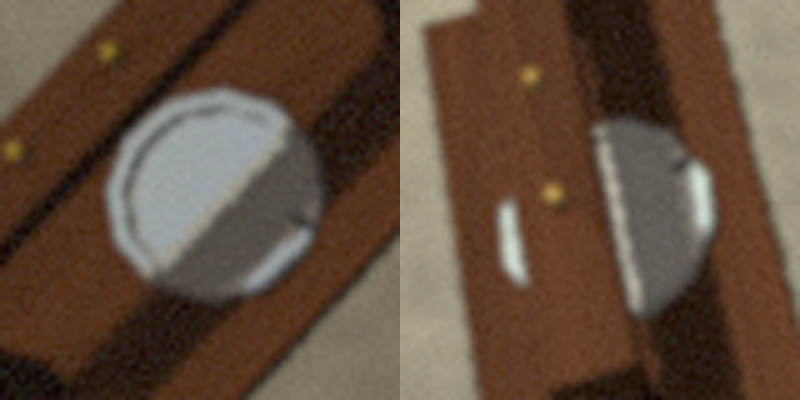

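```bash
cat > kin.py <<'E'
import numpy as np,json,itertools
from scipy.optimize import least_squares
from scipy.spatial.transform import Rotation as R
def fk(q,d,s):
    T=R.identity();p=np.zeros(3)
    # d: d1,dse,ax(elbow offset),dew,ax2,dwt ; s signs + yaw offset
    offs=[(0,0,d[0]),(0,0,0),(d[2],0,d[1]),(d[4],0,0),(0,0,d[3]),(0,0,0),(0,0,d[5])]
    ax='zyzyzyz'
    for i in range(7):
        p=p+T.apply(offs[i]) if i<6 else p
        T=T*R.from_euler(ax[i],s[i]*q[i]+(d[6] if i==0 else 0)+(d[7] if i==6 else 0))
    return p+T.apply([0,0,d[5]]),T
if __name__=='__main__':
    D=[json.loads(l) for l in open('log.txt')][1:]
    res=[]
    for s in itertools.product([1,-1],repeat=7):
      for b in (0,np.pi/2,np.pi):
        # initial tilt screening
        f=lambda d:np.concatenate([np.r_[(fk(q,d,s)[0]-p)*5,(R.from_quat(o).inv()*fk(q,d,s)[1]).as_rotvec()] for q,p,o in D])
        o=least_squares(f,[.3,.4,0,.4,0,.25,b,b],max_nfev=25)
        res.append((o.cost,s,o.x.round(4).tolist()))
    res.sort(key=lambda x:x[0])
    for x in res[:5]: print(x)
E
sed -i "s/(d\[4\],0,0),(0,0,d\[3\])/(0,0,0),(d[4],0,d[3])/" kin.py
time python3 kin.py
python3 -c "
from h import *
c=np.array([.594,.302])
for cam,uv in [('top',(70+305/5,140+200/5)),('top',(70+300/5,140+218/5)),('scene',(135+(685-400)/5,245+155/5)),('top',(70+215/5,140+195/5))]:
    p=ray(cam,uv,.024)[:2];print(p.round(4),np.arctan2(*(c-p)[::-1]).round(3),np.linalg.norm(c-p))
a=ray('top',(27,213),.211);b=ray('top',(135,110),.211);print(a,b,np.arctan2(-(a-b)[0],(a-b)[1]))
"
```

```text
(np.float64(1.5760387035114736e-06), (-1, 1, -1, 1, -1, 1, -1), [0.0969, 0.1861, -0.0521, 0.3345, -0.4577, 0.1634, -0.069, 1.5018])
(np.float64(1.5760387035131511e-06), (-1, 1, -1, 1, -1, 1, -1), [0.0969, 0.1861, -0.0521, 0.3345, -0.4577, 0.1634, -0.069, 1.5018])
(np.float64(1.576038703513623e-06), (-1, -1, -1, -1, -1, -1, -1), [0.0969, 0.1861, 0.0521, 0.3345, 0.4577, 0.1634, 3.0725, 4.6433])
(np.float64(1.5760387035169314e-06), (-1, -1, -1, -1, -1, -1, -1), [0.0969, 0.1861, 0.0521, 0.3345, 0.4577, 0.1634, 3.0725, 4.6433])
(np.float64(0.0013350899278225432), (-1, -1, -1, -1, -1, -1, -1), [5.964, 9.2134, -1.1395, -0.1024, -11.5329, 3.2148, 0.022, 1.5928])
[0.5929 0.2535] 1.548 0.04853070512858799
[0.5828 0.2555] 1.334 0.04783101247481581
[0.5792 0.2563] 1.257 0.048077743497613894
[0.5944 0.303 ] -1.974 0.0010629606143884422
[0.47836541 0.42303648 0.211     ] [0.72611615 0.19831679 0.211     ] 0.8341056189679733
real	0m52.368s
user	0m52.814s
sys	0m0.056s
```

```bash
cat > fit.py <<'E'
from kin import *
s=(-1,1,-1,1,-1,1,-1)
D=[json.loads(l) for l in open('log.txt')][1:]
def mk(v): return [v[0],v[1],0,v[2],0,v[3],0,np.pi/2]
f=lambda v:np.concatenate([np.r_[(fk(q,mk(v),s)[0]-p),.2*(R.from_quat(o).inv()*fk(q,mk(v),s)[1]).as_rotvec()] for q,p,o in D])
v0=np.array([.2848,.4208,.3143,.35])
o=least_squares(lambda v:np.r_[f(v),.002*(v-v0)],v0);print(o.x,np.abs(o.fun).max(),o.fun.round(4)[:12])
np.save('v.npy',o.x)
E
python3 fit.py
```

```text
[0.70082889 0.67768429 0.26129305 0.80411539] 0.029729579671466777 [ 0.0297  0.0023  0.0001  0.      0.      0.     -0.0044 -0.0018 -0.0001
 -0.      0.     -0.    ]
```

```bash
python3 -c "
from h import *
go([.51,.02,.32],down(.63))"
```

```text
turn [-0.001, -0.0, -0.583] trans [0.2178, -0.0366, -0.0033]
```

>>> jog_arm --turn '[[0,0,0],[0,0,-0.05],[0,0,-0.13],[0,0,-0.22],[0,0,-0.31],[0,0,-0.4],[0,0,-0.48],[0,0,-0.54],[0,0,-0.575],[0,0,-0.583],[0,0,-0.583],[0,0,-0.583]]' --translation '[[0.01,-0.002,-0.002],[0.03,-0.005,-0.003],[0.06,-0.01,-0.003],[0.09,-0.015,-0.003],[0.12,-0.02,-0.003],[0.15,-0.025,-0.003],[0.18,-0.03,-0.003],[0.2,-0.034,-0.003],[0.212,-0.036,-0.003],[0.2178,-0.0366,-0.003],[0.2178,-0.0366,-0.003],[0.2178,-0.0366,-0.003]]' --grip '[0.8,0.8,0.8,0.8,0.8,0.8,0.8,0.8,0.8,0.8,0.8,0.8]'

```text
clock: 8.8
tool_pos: [0.5103, 0.0189, 0.3199]
eef_rot: [0.454, 0.891, -0.0, 0.0]
contact_force: [0.5, -0.2, -1.1]
opening: 0.313
finger_force: 15.0
```

```bash
python3 -c "
from h import *
st()
a=save('wrist','w3')
for n in ['stand','dish_floor','leg_toe','leg_mid']:
    print(n,[(np.round(d['position'],3).tolist(),round(d['p'],2)) for d in models.place_of('wrist',n)][:3])
p=cams.camera_params('wrist')
v=R.from_quat(p['orientation']).inv().apply(np.array([.594,.302,.022])-p['eye']);u=p['cx']-p['fx']*v[0]/v[2];w=p['cy']+p['fy']*v[1]/v[2];print(u,w)
x=int(min(max(u-60,0),392));y=int(min(max(w-60,0),264));print(x,y)
cv2.imwrite('pics/dish3.png',cv2.resize(a[y:y+120,x:x+120],None,fx=5,fy=5,interpolation=cv2.INTER_CUBIC)[:,:,::-1])
"
```

```text
t 8.8 q [0.346, 0.539, -0.755, 1.806, 0.44, 0.973, 0.036] pos [0.5103, 0.0189, 0.3199] rpy [[-0.588, 0.809, -0.0], [0.809, 0.588, -0.001], [-0.001, -0.0, -1.0]] F [0.52, -0.24, -1.1] open 0.313 ff 14.982608186546713
stand []
dish_floor [([0.594, 0.306, 0.018], 0.67)]
leg_toe [([0.481, -0.005, 0.216], 0.55)]
leg_mid [([0.51, 0.02, 0.268], 0.83)]
439.7527787340103 15.428704045642263
379 0
```

View pics/dish3.png

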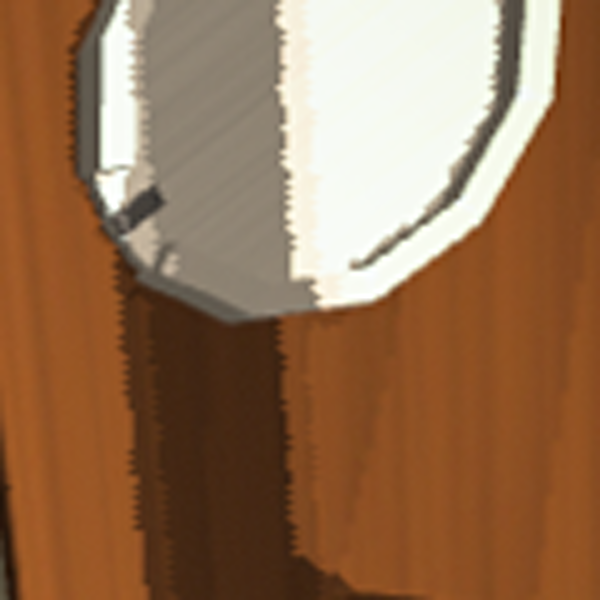

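```bash
python3 -c "
from h import *
c=np.array([.594,.304])
for q in [(118,215),(158,190),(145,280),(170,250),(135,240),(150,225)]:
  for z in (.018,.026):
    p=ray('wrist',(379+q[0]/5,q[1]/5),z)[:2];print(q,z,p.round(4),np.arctan2(*(c-p)[::-1]).round(3),np.linalg.norm(c-p).round(4))
# dish outline ray points
for q in [(75,120),(230,322),(555,100),(380,300),(480,225)]:
    print(q,ray('wrist',(379+q[0]/5,q[1]/5),.026)[:2].round(4))
# plank lines: bar shadow dir / plank edge
a=ray('wrist',(379+500/5,230/5),.026)
st()
"
sed -i 's/^D=.*/D=[json.loads(l) for l in open("log.txt")][1:]/' fit.py
cat > fit2.py <<'E'
from kin import *
s=(-1,1,-1,1,-1,1,-1)
def rots(q):
    T=R.identity();L=[T]
    for i in range(7):
        T=T*R.from_euler('zyzyzyz'[i],s[i]*q[i]); L.append(T)
    return L
def fit():
    D=[json.loads(l) for l in open('log.txt')]
    A=[];b=[]
    for q,p,o in D:
        L=rots(q);A.append(np.hstack([L[i].as_matrix() for i in (1,2,3,4,5,6,7)]));b.append(p)
    A=np.vstack(A);b=np.hstack(b)
    x0=np.zeros(21);x0[2]=.2848;x0[8]=.4208;x0[14]=.3143;x0[20]=.35
    w=np.ones(21)*.003;w[[2,8,14,20]]=.0003
    x=x0+np.linalg.lstsq(np.vstack([A,np.diag(w)]),np.r_[b-A@x0,np.zeros(21)],rcond=None)[0]
    return x,np.abs(A@x-b).max()
def fk2(q,x):
    L=rots(q);return sum(L[i+1].apply(x[3*i:3*i+3]) for i in range(7)),L[7]*R.from_euler('z',np.pi/2)
if __name__=='__main__':
    x,e=fit();print(x.reshape(7,3).round(3),e)
E
python3 fit2.py
```

```text
(118, 215) 0.018 [0.5795 0.2531] 1.293 0.0529
(118, 215) 0.026 [0.5773 0.25  ] 1.271 0.0565
(158, 190) 0.018 [0.5837 0.2635] 1.322 0.0418
(158, 190) 0.026 [0.5815 0.2602] 1.292 0.0455
(145, 280) 0.018 [0.5965 0.2462] 1.614 0.0579
(145, 280) 0.026 [0.594  0.2432] 1.571 0.0608
(170, 250) 0.018 [0.5966 0.2552] 1.625 0.0488
(170, 250) 0.026 [0.5941 0.2521] 1.574 0.0519
(135, 240) 0.018 [0.5874 0.2515] 1.445 0.0529
(135, 240) 0.026 [0.5851 0.2484] 1.411 0.0563
(150, 225) 0.018 [0.588  0.2564] 1.446 0.048
(150, 225) 0.026 [0.5857 0.2532] 1.408 0.0515
(75, 120) [0.5529 0.2591]
(230, 322) [0.6195 0.2492]
(555, 100) [0.648  0.3339]
(380, 300) [0.6475 0.2762]
(480, 225) [0.6549 0.3036]
t 9.05 q [0.346, 0.538, -0.756, 1.806, 0.44, 0.973, 0.036] pos [0.5102, 0.0195, 0.32] rpy [[-0.589, 0.808, -0.0], [0.808, 0.589, -0.0], [-0.0, -0.0, -1.0]] F [0.08, 0.18, -1.75] open 0.314 ff 14.98265950474888
[[ 0.    -0.009  0.347]
 [ 0.001 -0.009  0.001]
 [-0.001 -0.013  0.561]
 [ 0.001 -0.013  0.   ]
 [-0.    -0.001  0.344]
 [-0.001 -0.001 -0.   ]
 [-0.001  0.     0.307]] 5.597934019663242e-06
```

The notch lies between about (118,215) and (165,270) in the crop, so the dish's yaw is about 1.4. I'll look again from nearer later. First, the leg goes down on the mat.

>>> jog_arm --turn '[[0,0,0],[0,0,0],[0,0,0],[0,0,0],[0,0,0],[0,0,0],[0,0,0],[0,0,0],[0,0,0],[0,0,0],[0,0,0],[0,0,0]]' --translation '[[0,0,0.02],[0,0,0.05],[0,0,0.08],[0,0,0.11],[0,0,0.14],[0,0,0.165],[0,0,0.18],[0,0,0.19],[0,0,0.194],[0,0,0.197],[0,0,0.1985],[0,0,0.1985]]' --grip '[0.8,0.8,0.8,0.8,0.8,0.8,0.8,0.8,0.8,0.8,0.8,0.8]'

```text
clock: 10.55
tool_pos: [0.5103, 0.0199, 0.1218]
eef_rot: [0.453, 0.891, 0.0, 0.0]
contact_force: [0.3, -0.7, -0.9]
opening: 0.313
finger_force: 15.0
```

>>> jog_arm --turn '[[0,0,0],[0,0,0]]' --translation '[[0,0,0.001],[0,0,0.001]]' --grip '[0.8,0.8]'

```text
clock: 10.8
tool_pos: [0.5104, 0.0198, 0.121]
eef_rot: [0.453, 0.891, 0.0, 0.0]
contact_force: [-0.9, -0.1, 4.0]
opening: 0.311
finger_force: 15.0
```

Contact (4 N), so I'll release slowly and rise straight up.

>>> jog_arm --turn '[[0,0,0],[0,0,0],[0,0,0],[0,0,0],[0,0,0],[0,0,0],[0,0,0],[0,0,0],[0,0,0],[0,0,0],[0,0,0],[0,0,0],[0,0,0]]' --translation '[[0,0,0],[0,0,0],[0,0,0],[0,0,0],[0,0,0],[0,0,-0.02],[0,0,-0.05],[0,0,-0.08],[0,0,-0.11],[0,0,-0.14],[0,0,-0.17],[0,0,-0.2],[0,0,-0.2]]' --grip '[0.65,0.6,0.5,0.35,0.3,0.3,0.3,0.3,0.3,0.3,0.3,0.3,0.3]'

```text
clock: 12.42
tool_pos: [0.5111, 0.0203, 0.3223]
eef_rot: [0.453, 0.891, 0.001, 0.002]
contact_force: [0.2, 0.1, -0.4]
opening: 0.7
finger_force: 0.0
```

```bash
cat > ik.py <<'E'
from fit2 import *
from h import side
lo=np.array([-3.01,-.46,-1.47,.13,-1,.04,-2.66])+.04;hi=np.array([3.01,2.08,1.51,2.56,4.14,2.09,2.66])-.04
def ik(p,rot,q0,x,n=25,seed=0):
    g=np.random.default_rng(seed);best=None;out=[]
    for k in range(n):
        st=np.clip(q0 if k==0 else g.uniform(lo,hi),lo+.01,hi-.01)
        def f(q):
            a,T=fk2(q,x);return np.r_[(a-p)*3,(rot.inv()*T).as_rotvec(),.003*(q-q0)]
        o=least_squares(f,st,bounds=(lo,hi),max_nfev=60)
        a,T=fk2(o.x,x);e=np.linalg.norm(a-p);w=(rot.inv()*T).magnitude()
        if e<.004 and w<.02: out.append((np.abs(o.x-q0).max(),o.x,e))
    out.sort(key=lambda z:z[0]);return out
E
cat > t.py <<'E'
from ik import *
from h import st,r
st();x,e=fit();q0=np.array(r.get_state()['q'])
for name,p,az in [('mat',[.51,.02,.056],(-.3,0,.3)),('dish',[.595,.303,.07],(.6,.8,1.0))]:
  for a in az:
    for t in (.4,.6,.8):
      for flip in (0,np.pi):
        o=ik(np.array(p),side(a,t)*R.from_euler('z',flip),q0,x,10)
        print(name,a,t,flip>0,[(v[1].round(2).tolist(),[fk2b.round(2).tolist() for fk2b in []]) for v in o[:1]],len(o))
E
timeout 400 python3 t.py; python3 -c "
from h import *
for c in ['scene','top','wrist']:
    save(c,'r4'+c)
    for n in ['leg_mid','leg_toe']:
        print(c,n,[(np.round(d['position'],3).tolist(),round(d['p'],2)) for d in models.place_of(c,n)][:3])"
```

```text
t 12.43 q [0.349, 0.537, -0.763, 1.803, 0.442, 0.975, 0.033] pos [0.5111, 0.0203, 0.3223] rpy [[-0.589, 0.808, 0.004], [0.808, 0.589, 0.0], [-0.002, 0.004, -1.0]] F [0.16, 0.09, -0.41] open 0.7 ff 0.0
mat -0.3 0.4 False [] 0
mat -0.3 0.4 True [] 0
mat -0.3 0.6 False [] 0
mat -0.3 0.6 True [] 0
mat -0.3 0.8 False [] 0
mat -0.3 0.8 True [] 0
mat 0 0.4 False [] 0
mat 0 0.4 True [] 0
mat 0 0.6 False [] 0
mat 0 0.6 True [] 0
mat 0 0.8 False [] 0
mat 0 0.8 True [] 0
mat 0.3 0.4 False [] 0
mat 0.3 0.4 True [] 0
mat 0.3 0.6 False [] 0
mat 0.3 0.6 True [] 0
mat 0.3 0.8 False [] 0
mat 0.3 0.8 True [] 0
dish 0.6 0.4 False [([0.18, 1.63, -1.12, 2.27, 3.11, 1.45, -0.27], [])] 2
dish 0.6 0.4 True [([-0.5, 1.3, 0.02, 2.31, 3.24, 1.64, 1.6], [])] 1
dish 0.6 0.6 False [([0.16, 1.51, -1.17, 2.24, 2.79, 1.32, -0.26], [])] 2
dish 0.6 0.6 True [([-0.32, 1.16, -0.29, 2.27, 3.13, 1.22, 1.89], [])] 1
dish 0.6 0.8 False [([0.13, 1.37, -1.18, 2.16, 2.47, 1.14, -0.2], [])] 2
dish 0.6 0.8 True [([-0.24, 1.07, -0.43, 2.18, 2.91, 0.85, 2.08], [])] 1
dish 0.8 0.4 False [([0.39, 1.78, -1.35, 2.21, 3.01, 1.08, 0.17]
[... 345 characters left out ...]
.1, 0.7, 2.2], [])] 1
dish 1.0 0.4 False [([0.5, 1.82, -1.43, 2.11, 2.79, 0.74, 0.5], [])] 2
dish 1.0 0.4 True [([0.5, 1.82, -1.43, 2.11, 2.78, 0.72, -2.62], [])] 3
dish 1.0 0.6 False [([0.42, 1.63, -1.38, 2.1, 2.56, 0.79, 0.46], [])] 2
dish 1.0 0.6 True [([0.43, 1.67, -1.43, 2.1, 2.52, 0.83, -2.61], [])] 4
dish 1.0 0.8 False [([0.31, 1.42, -1.26, 2.04, 2.32, 0.74, 0.42], [])] 2
dish 1.0 0.8 True [([0.35, 1.55, -1.43, 2.05, 2.22, 0.89, -2.52], [])] 4
scene leg_mid [([0.512, 0.021, 0.072], 0.95)]
scene leg_toe [([0.479, -0.008, 0.013], 0.62), ([0.508, 0.023, 0.002], 0.27)]
top leg_mid []
top leg_toe []
wrist leg_mid [([0.508, 0.019, 0.07], 0.84)]
wrist leg_toe [([0.482, -0.006, 0.015], 0.97)]
```

```bash
cat > t2.py <<'E'
from ik import *
from h import r
from multiprocessing import Pool
x,e=fit();q0=np.array(r.get_state()['q'])
J=[(p,a,t,fl) for p in [(.51,.02,.058),(.58,-.03,.058)] for a in (-1.4,-1,-.6,.6,.9,1.2,1.5,1.8) for t in (.3,.55) for fl in (0,np.pi)]
def go(j):
    p,a,t,fl=j;o=ik(np.array(p),side(a,t)*R.from_euler('z',fl),q0,x,14);return j,o
with Pool() as P:
    for j,o in P.imap(go,J):
        if o: print(j[0][:2],j[1],j[2],'camup' if j[3] else 'camdn',len(o),o[0][1].round(2).tolist())
E
timeout 500 python3 t2.py
```

```text
(0.51, 0.02) -1.4 0.3 camdn 9 [-0.86, 1.35, 0.32, 1.82, 0.88, 1.01, -1.38]
(0.51, 0.02) -1.4 0.3 camup 4 [-0.42, 1.34, -0.43, 1.8, 1.24, 1.67, 1.46]
(0.51, 0.02) -1.4 0.55 camdn 9 [-0.84, 1.23, 0.37, 1.92, 0.85, 0.74, -1.3]
(0.51, 0.02) -1.4 0.55 camup 5 [-0.32, 1.23, -0.51, 1.89, 1.28, 1.5, 1.48]
(0.51, 0.02) -1 0.3 camdn 9 [-1.31, 1.73, 0.98, 2.15, 0.89, 0.08, -1.38]
(0.51, 0.02) -1 0.3 camup 4 [-0.52, 1.36, -0.34, 2.11, 1.54, 1.59, 1.25]
(0.51, 0.02) -1 0.55 camdn 9 [-0.32, 1.26, -0.57, 2.18, 1.62, 1.57, -1.79]
(0.51, 0.02) -1 0.55 camup 5 [-0.88, 1.25, 0.33, 2.21, 1.66, 0.69, 1.2]
(0.51, 0.02) -0.6 0.3 camdn 9 [-0.38, 1.52, -0.52, 2.41, 1.87, 2.05, -2.05]
(0.51, 0.02) -0.6 0.3 camup 4 [-0.56, 1.48, -0.26, 2.42, 1.89, 1.77, 0.96]
(0.51, 0.02) -0.6 0.55 camdn 10 [-0.16, 1.43, -0.8, 2.46, 1.96, 2.0, -1.75]
(0.51, 0.02) -0.6 0.55 camup 4 [-0.41, 1.32, -0.38, 2.47, 2.02, 1.62, 1.16]
(0.51, 0.02) 0.6 0.3 camdn 6 [1.18, 2.04, -1.36, 2.44, 2.93, 0.83, 0.65]
(0.51, 0.02) 0.6 0.3 camup 6 [1.18, 2.04, -1.36, 2.44, 2.94, 0.83, -2.5]
(0.51, 0.02) 0.6 0.55 camdn 6 [1.01, 1.82, -1.4, 2.49, 2.72
[... 2983 characters left out ...]
.83, -0.96, 0.5, -2.06]
(0.58, -0.03) 1.2 0.55 camup 9 [0.96, 1.4, -0.97, 1.83, -0.14, 0.33, 0.33]
(0.58, -0.03) 1.5 0.3 camdn 7 [0.64, 1.35, -0.35, 1.51, -0.87, 1.15, -2.03]
(0.58, -0.03) 1.5 0.3 camup 8 [0.84, 1.46, -0.77, 1.5, -0.43, 0.95, 0.75]
(0.58, -0.03) 1.5 0.55 camdn 7 [0.55, 1.22, -0.27, 1.61, -0.88, 0.97, -2.05]
(0.58, -0.03) 1.5 0.55 camup 9 [0.82, 1.35, -0.81, 1.6, -0.23, 0.75, 0.53]
(0.58, -0.03) 1.8 0.3 camdn 8 [0.53, 1.4, -0.3, 1.24, -0.66, 1.44, -2.15]
(0.58, -0.03) 1.8 0.3 camup 8 [0.69, 1.47, -0.69, 1.23, -0.33, 1.32, 0.73]
(0.58, -0.03) 1.8 0.55 camdn 7 [0.46, 1.26, -0.22, 1.38, -0.65, 1.23, -2.13]
(0.58, -0.03) 1.8 0.55 camup 8 [0.67, 1.35, -0.7, 1.37, -0.2, 1.11, 0.64]
```

```bash
cat > t3.py <<'E'
from ik import *
from h import r
from multiprocessing import Pool
x,e=fit();q0=np.array([.9,1.4,-.9,1.9,-.1,.4,.4])
J=[((.46,.085,.058),a,t,np.pi) for a in (1.1,1.25,1.4,1.55) for t in (.3,.45)]+[((.595,.303,.075),a,t,np.pi) for a in (.9,1.05,1.2,1.35,1.5) for t in (.3,.45)]
def go(j):
    p,a,t,fl=j;o=ik(np.array(p),side(a,t)*R.from_euler('z',fl),q0,x,30)
    o=[v for v in o if abs(v[1][4])<1.3 and abs(v[1][6])<2]
    o=sorted([(round(float(np.minimum(v[1]-lo,hi-v[1]).min()),2),v[1]) for v in o],key=lambda z:-z[0]);return j,o
with Pool() as P:
    for j,o in P.imap(go,J):
        if o: print(j[0][:2],j[1],j[2],len(o),o[0][0],o[0][1].round(2).tolist(),o[-1][1].round(2).tolist())
        else: print(j,'none')
E
timeout 500 python3 t3.py; python3 fit2.py
```

```text
((0.46, 0.085, 0.058), 1.1, 0.3, 3.141592653589793) none
((0.46, 0.085, 0.058), 1.1, 0.45, 3.141592653589793) none
(0.46, 0.085) 1.25 0.3 11 0.0 [1.03, 1.66, -1.05, 2.16, -0.9, 0.08, 1.29] [1.07, 1.72, -1.14, 2.16, 0.86, 0.08, -0.46]
((0.46, 0.085, 0.058), 1.25, 0.45, 3.141592653589793) none
(0.46, 0.085) 1.4 0.3 12 0.2 [1.0, 1.63, -1.06, 2.05, -0.09, 0.28, 0.49] [0.98, 1.61, -1.02, 2.05, -0.28, 0.28, 0.68]
(0.46, 0.085) 1.4 0.45 13 0.08 [0.92, 1.51, -1.01, 2.11, -0.1, 0.16, 0.43] [0.92, 1.51, -1.01, 2.11, -0.1, 0.16, 0.43]
(0.46, 0.085) 1.55 0.3 13 0.45 [0.86, 1.5, -0.86, 1.94, -0.47, 0.53, 0.89] [0.95, 1.62, -1.07, 1.93, 0.04, 0.49, 0.39]
(0.46, 0.085) 1.55 0.45 13 0.33 [0.81, 1.41, -0.85, 2.0, -0.46, 0.41, 0.83] [0.9, 1.51, -1.04, 2.0, 0.11, 0.38, 0.26]
((0.595, 0.303, 0.075), 0.9, 0.3, 3.141592653589793) none
((0.595, 0.303, 0.075), 0.9, 0.45, 3.141592653589793) none
((0.595, 0.303, 0.075), 1.05, 0.3, 3.141592653589793) none
((0.595, 0.303, 0.075), 1.05, 0.45, 3.141592653589793) none
((0.595, 0.303, 0.075), 1.2, 0.3, 3.141592653589793) none
((0.595, 0.303, 0.075), 1.2, 0.45, 3.141592653589793) none
((0.595, 0.303, 0.075), 1.35, 0.3, 3.141592653589793) none
((0.595, 0.303, 0.075), 1.35, 0.45, 3.141592653589793) none
(0.595, 0.303) 1.5 0.3 13 0.15 [0.5, 1.62, -1.18, 1.73, -0.18, 0.23, 0.38] [0.5, 1.62, -1.18, 1.73, -0.18, 0.23, 0.38]
(0.595, 0.303) 1.5 0.45 13 0.09 [0.43, 1.48, -1.08, 1.76, -0.21, 0.17, 0.3] [0.43, 1.48, -1.08, 1.76, -0.21, 0.17, 0.3]
[[ 0.    -0.009  0.347]
 [ 0.001 -0.009  0.001]
 [-0.001 -0.013  0.561]
 [ 0.    -0.013  0.   ]
 [ 0.    -0.001  0.344]
 [-0.001 -0.001 -0.   ]
 [-0.     0.     0.307]] 5.270105551069548e-06
```

The leg stands on the mat. Inverse kinematics shows the shin grasp is easiest from azimuth about -1.0 on the mat and +0.7 at the dish. I'll therefore take the leg by the knee once more and turn it on the mat to yaw -0.3.

```bash
python3 -c "
from h import *
go([.5104,.0198,.122],down(.63))"
```

```text
turn [-0.001, -0.001, 0.0] trans [-0.0005, 0.0006, 0.1979]
```

>>> jog_arm --turn '[[0,0,0],[0,0,0],[0,0,0],[0,0,0],[0,0,0],[0,0,0],[0,0,0],[0,0,0],[0,0,0],[0,0,0],[0,0,0],[0,0,0],[0,0,0],[0,0,0]]' --translation '[[0,0,0.02],[0,0,0.05],[0,0,0.08],[0,0,0.11],[0,0,0.14],[0,0,0.165],[0,0,0.185],[0,0,0.198],[0,0,0.198],[0,0,0.198],[0,0,0.198],[0,0,0.198],[0,0,0.198],[0,0,0.198]]' --grip '[0.3,0.3,0.3,0.3,0.3,0.3,0.3,0.3,0.3,0.45,0.55,0.62,0.8,0.8]'

```text
clock: 14.62
tool_pos: [0.5101, 0.0197, 0.1227]
eef_rot: [0.453, 0.891, -0.0, 0.0]
contact_force: [-0.7, -0.5, 2.5]
opening: 0.313
finger_force: 15.0
```

>>> jog_arm --turn '[[0,0,0],[0,0,0],[0,0,0.06],[0,0,0.18],[0,0,0.32],[0,0,0.46],[0,0,0.6],[0,0,0.74],[0,0,0.86],[0,0,0.93],[0,0,0.93],[0,0,0.93],[0,0,0.93],[0,0,0.93]]' --translation '[[0,0,-0.008],[0,0,-0.02],[0,0,-0.02],[0,0,-0.02],[0,0,-0.02],[0,0,-0.02],[0,0,-0.02],[0,0,-0.02],[0,0,-0.02],[0,0,-0.02],[0,0,-0.015],[0,0,-0.006],[0,0,-0.002],[0,0,-0.001]]' --grip '[0.8,0.8,0.8,0.8,0.8,0.8,0.8,0.8,0.8,0.8,0.8,0.8,0.8,0.8]'

```text
clock: 16.38
tool_pos: [0.5098, 0.0199, 0.123]
eef_rot: [0.805, 0.594, -0.0, -0.0]
contact_force: [-0.8, -0.4, -1.2]
opening: 0.315
finger_force: 15.0
```

>>> jog_arm --turn '[[0,0,0],[0,0,0]]' --translation '[[0,0,0.0015],[0,0,0.0015]]' --grip '[0.8,0.8]'

```text
clock: 16.62
tool_pos: [0.5101, 0.0201, 0.1227]
eef_rot: [0.805, 0.594, 0.0, 0.0]
contact_force: [-2.6, -0.2, 5.6]
opening: 0.313
finger_force: 15.0
```

>>> jog_arm --turn '[[0,0,0],[0,0,0],[0,0,0],[0,0,0],[0,0,0],[0,0,0],[0,0,0],[0,0,0],[0,0,0],[0,0,0],[0,0,0]]' --translation '[[0,0,0],[0,0,0],[0,0,0],[0,0,0],[0,0,0],[0,0,-0.02],[0,0,-0.05],[0,0,-0.08],[0,0,-0.12],[0,0,-0.16],[0,0,-0.18]]' --grip '[0.65,0.6,0.5,0.3,0.2,0.2,0.2,0.2,0.2,0.2,0.2]'

```text
clock: 18.0
tool_pos: [0.5107, 0.02, 0.3041]
eef_rot: [0.805, 0.593, 0.001, 0.001]
contact_force: [1.2, -0.9, 0.1]
opening: 0.8
finger_force: 0.0
```

```bash
cat > t4.py <<'E'
from ik import *
from h import *
st();x,e=fit();print(e);q0=np.array(r.get_state()['q'])
save('wrist','w5');save('scene','s5')
for c in ('wrist','scene'):
  for n in ['leg_mid','leg_toe']: print(c,n,[(np.round(d['position'],3).tolist(),round(d['p'],2)) for d in models.place_of(c,n)][:2])
L=np.array([.51,.02,.056])
for a,t in [(-1.0,.4),(-1.15,.4),(-1.3,.4)]:
    T=side(a,t)*R.from_euler('z',np.pi); d=np.array([np.cos(a),np.sin(a),0])
    for nm,p in [('grasp',L),('pre',L-.11*d+[0,0,.02])]:
        for v in ik(p,T,q0,x,12)[:2]: print(a,nm,v[1].round(2).tolist(),round(v[2],4))
E
python3 t4.py
```

```text
t 18.0 q [0.165, 0.503, -0.457, 1.839, 0.284, 0.862, -0.729] pos [0.5107, 0.02, 0.3041] rpy [[0.296, 0.955, 0.003], [0.955, -0.296, 0.0], [0.001, 0.003, -1.0]] F [1.19, -0.87, 0.09] open 0.8 ff 0.0
1.9562191711508525e-06
wrist leg_mid [([0.51, 0.022, 0.071], 0.76)]
wrist leg_toe [([0.47, 0.028, 0.014], 0.82), ([0.503, -0.164, 0.014], 0.33)]
scene leg_mid [([0.511, 0.022, 0.07], 0.57)]
scene leg_toe [([0.467, 0.031, 0.012], 0.62)]
-1.0 grasp [-0.6, 1.29, -0.19, 2.15, 1.56, 1.34, 1.26] 0.0
-1.0 grasp [-0.6, 1.29, -0.19, 2.15, 1.56, 1.34, 1.26] 0.0
-1.0 pre [-0.71, 1.26, -0.4, 2.11, 1.34, 1.49, 1.28] 0.0
-1.0 pre [-0.71, 1.26, -0.4, 2.11, 1.34, 1.49, 1.28] 0.0
-1.15 grasp [-0.55, 1.27, -0.25, 2.03, 1.41, 1.38, 1.37] 0.0
-1.15 grasp [-0.55, 1.27, -0.25, 2.03, 1.41, 1.38, 1.37] 0.0
-1.15 pre [-0.65, 1.25, -0.43, 1.95, 1.23, 1.54, 1.39] 0.0
-1.15 pre [-0.65, 1.25, -0.43, 1.95, 1.23, 1.54, 1.39] 0.0
-1.3 grasp [-0.49, 1.27, -0.31, 1.91, 1.29, 1.44, 1.45] 0.0
-1.3 grasp [-0.49, 1.27, -0.31, 1.91, 1.29, 1.44, 1.45] 0.0
-1.3 pre [-0.59, 1.26, -0.45, 1.8, 1.14, 1.61, 1.49] 0.0
-1.3 pre [-0.59, 1.26, -0.45, 1.8, 1.14, 1.61, 1.49] 0.0
```

The leg stands at (0.510,0.020) with yaw about -0.27. I'll plan a joint-interpolated path to a high standoff pose and turn it into jog rows.

```bash
cat > path.py <<'E'
from ik import *
from h import *
def plan(p,rot,n,x=None,q0=None):
    x,_=fit();q0=np.array(r.get_state()['q']);o=ik(np.array(p),rot,q0,x,10)
    q1=o[0][1];print('q1',q1.round(2).tolist(),o[0][2])
    p0,T0=fk2(q0,x);tt=[];rr=[]
    for k in range(1,n+1):
        s=k/n;a,T=fk2(q0+(q1-q0)*s,x);tt.append(T0.inv().apply(a-p0).round(3).tolist());rr.append((T0.inv()*T).as_rotvec().round(3).tolist());print(a.round(2),end='')
    print('\nturn',rr,'\ntrans',tt)
E
python3 -c "
from path import *
plan([.413,.171,.26],side(-1.,.4)*R.from_euler('z',np.pi),18)"
```

```text
q1 [-0.66, 0.95, -0.75, 2.09, 1.07, 1.8, 1.48] 7.518138903768851e-06
[0.49 0.03 0.29][0.47 0.04 0.28][0.45 0.05 0.27][0.44 0.06 0.26][0.42 0.06 0.25][0.41 0.06 0.25][0.4  0.07 0.24][0.4  0.07 0.24][0.39 0.07 0.24][0.39 0.07 0.24][0.39 0.08 0.24][0.39 0.09 0.25][0.39 0.09 0.25][0.4  0.1  0.25][0.4  0.12 0.25][0.41 0.13 0.26][0.41 0.15 0.26][0.41 0.17 0.26]
turn [[0.055, -0.06, -0.214], [0.114, -0.117, -0.428], [0.176, -0.171, -0.642], [0.242, -0.222, -0.854], [0.311, -0.271, -1.065], [0.386, -0.319, -1.273], [0.466, -0.366, -1.478], [0.553, -0.413, -1.679], [0.647, -0.459, -1.875], [0.749, -0.506, -2.065], [0.861, -0.554, -2.248], [0.984, -0.603, -2.422], [1.12, -0.654, -2.585], [1.27, -0.708, -2.734], [-1.302, 0.694, 2.596], [-1.299, 0.662, 2.381], [-1.297, 0.632, 2.168], [-1.297, 0.606, 1.957]] 
trans [[0.006, -0.023, 0.014], [0.01, -0.044, 0.026], [0.012, -0.063, 0.035], [0.013, -0.079, 0.043], [0.013, -0.094, 0.049], [0.012, -0.106, 0.053], [0.012, -0.115, 0.056], [0.012, -0.122, 0.058], [0.014, -0.127, 0.059], [0.017, -0.13, 0.058], [0.021, -0.131, 0.057], [0.028, -0.132, 0.055], [0.037, -0.132, 0.053], [0.048, -0.131, 0.051], [0.062, -0.131, 0.049], [0.078, -0.132, 0.046], [0.096, -0.133, 0.043], [0.116, -0.137, 0.041]]
```

>>> jog_arm --turn '[[0.055,-0.06,-0.214],[0.114,-0.117,-0.428],[0.176,-0.171,-0.642],[0.242,-0.222,-0.854],[0.311,-0.271,-1.065],[0.386,-0.319,-1.273],[0.466,-0.366,-1.478],[0.553,-0.413,-1.679],[0.647,-0.459,-1.875],[0.749,-0.506,-2.065],[0.861,-0.554,-2.248],[0.984,-0.603,-2.422],[0.984,-0.603,-2.422],[0.984,-0.603,-2.422]]' --translation '[[0.006,-0.023,0.014],[0.01,-0.044,0.026],[0.012,-0.063,0.035],[0.013,-0.079,0.043],[0.013,-0.094,0.049],[0.012,-0.106,0.053],[0.012,-0.115,0.056],[0.012,-0.122,0.058],[0.014,-0.127,0.059],[0.017,-0.13,0.058],[0.021,-0.131,0.057],[0.028,-0.132,0.055],[0.028,-0.132,0.055],[0.028,-0.132,0.055]]' --grip '[0.2,0.2,0.2,0.2,0.2,0.2,0.2,0.2,0.2,0.2,0.2,0.2,0.2,0.2]'

```text
clock: 20.05
tool_pos: [0.3921, 0.0857, 0.2459]
eef_rot: [-0.313, 0.855, -0.383, -0.154]
contact_force: [-0.9, 0.8, 0.5]
opening: 0.797
finger_force: 0.0
```

```bash
python3 -c "
from path import *
st()
plan([.413,.171,.26],side(-1.,.4)*R.from_euler('z',np.pi),8);print(fit()[0].round(3).tolist(),fit()[1])"
```

```text
t 20.05 q [-0.269, 0.863, -0.848, 1.993, 0.836, 1.603, 0.607] pos [0.3921, 0.0857, 0.2459] rpy [[-0.757, -0.653, -0.024], [-0.416, 0.511, -0.752], [0.504, -0.559, -0.658]] F [-0.88, 0.84, 0.49] open 0.797 ff 0.0
q1 [-0.56, 1.03, -0.94, 2.09, 1.08, 1.96, 1.4] 2.9179474501032457e-06
[0.39 0.09 0.25][0.4  0.1  0.25][0.4  0.11 0.25][0.4  0.12 0.25][0.41 0.13 0.25][0.41 0.14 0.26][0.41 0.16 0.26][0.41 0.17 0.26]
turn [[0.072, -0.008, -0.152], [0.146, -0.011, -0.302], [0.221, -0.01, -0.449], [0.298, -0.003, -0.593], [0.378, 0.008, -0.734], [0.459, 0.026, -0.871], [0.542, 0.049, -1.004], [0.626, 0.077, -1.133]] 
trans [[-0.003, 0.001, -0.005], [-0.007, 0.002, -0.012], [-0.012, 0.004, -0.019], [-0.018, 0.006, -0.028], [-0.024, 0.008, -0.038], [-0.031, 0.012, -0.049], [-0.037, 0.016, -0.061], [-0.044, 0.022, -0.074]]
[0.0, -0.009, 0.347, 0.0, -0.009, 0.001, -0.0, -0.013, 0.562, 0.0, -0.013, 0.0, -0.0, -0.0, 0.344, -0.0, -0.0, -0.0, -0.0, 0.0, 0.308] 1.0484745951444552e-06
```

```bash
python3 -c "
from path import *
plan([.43,.145,.15],side(-1.,.4)*R.from_euler('z',np.pi),10)"
```

```text
q1 [-0.57, 1.21, -0.79, 2.11, 1.23, 1.84, 1.28] 2.4196874280981063e-06
[0.4  0.09 0.24][0.4  0.09 0.23][0.41 0.09 0.22][0.41 0.1  0.21][0.41 0.1  0.2 ][0.42 0.11 0.19][0.42 0.12 0.18][0.43 0.13 0.17][0.43 0.13 0.16][0.43 0.14 0.15]
turn [[0.059, -0.002, -0.117], [0.119, -0.003, -0.233], [0.18, -0.001, -0.349], [0.241, 0.003, -0.464], [0.303, 0.01, -0.579], [0.366, 0.018, -0.692], [0.429, 0.029, -0.804], [0.494, 0.043, -0.915], [0.56, 0.059, -1.025], [0.626, 0.077, -1.133]] 
trans [[-0.009, 0.003, 0.005], [-0.018, 0.006, 0.009], [-0.028, 0.01, 0.012], [-0.038, 0.015, 0.015], [-0.048, 0.02, 0.017], [-0.058, 0.026, 0.018], [-0.069, 0.033, 0.019], [-0.08, 0.041, 0.019], [-0.091, 0.049, 0.019], [-0.102, 0.059, 0.018]]
```

>>> jog_arm --turn '[[0.059,-0.002,-0.117],[0.119,-0.003,-0.233],[0.18,-0.001,-0.349],[0.241,0.003,-0.464],[0.303,0.01,-0.579],[0.366,0.018,-0.692],[0.429,0.029,-0.804],[0.494,0.043,-0.915],[0.56,0.059,-1.025],[0.626,0.077,-1.133],[0.626,0.077,-1.133]]' --translation '[[-0.009,0.003,0.005],[-0.018,0.006,0.009],[-0.028,0.01,0.012],[-0.038,0.015,0.015],[-0.048,0.02,0.017],[-0.058,0.026,0.018],[-0.069,0.033,0.019],[-0.08,0.041,0.019],[-0.091,0.049,0.019],[-0.102,0.059,0.018],[-0.102,0.059,0.018]]' --grip '[0.2,0.2,0.2,0.2,0.2,0.2,0.2,0.2,0.2,0.2,0.2]'

```text
clock: 21.42
tool_pos: [0.4304, 0.1448, 0.1494]
eef_rot: [0.73, -0.402, 0.485, 0.265]
contact_force: [0.8, 0.6, -0.2]
opening: 0.803
finger_force: 0.0
```

```bash
python3 -c "
from path import *
st()
save('wrist','w6')
for n in ['leg_mid','leg_toe']: print(n,[(np.round(d['position'],3).tolist(),round(d['p'],2)) for d in models.place_of('wrist',n)][:2])
T=side(-1.,.4)*R.from_euler('z',np.pi)
go([.45,.113,.075],T); go([.51,.0202,.056],T)
x,_=fit();q0=np.array(r.get_state()['q'])
for p in ([.45,.113,.075],[.51,.02,.056]): print(ik(np.array(p),T,q0,x,3)[0][1].round(2))
"
```

```text
t 21.43 q [-0.545, 1.234, -0.839, 2.11, 1.23, 1.893, 1.268] pos [0.4304, 0.1448, 0.1494] rpy [[0.208, -0.844, 0.495], [-0.329, -0.537, -0.777], [0.921, -0.002, -0.389]] F [0.84, 0.56, -0.17] open 0.803 ff 0.0
leg_mid [([0.51, 0.025, 0.068], 0.78)]
leg_toe [([0.472, 0.028, 0.014], 0.67), ([0.553, -0.153, 0.01], 0.24)]
turn [0.004, -0.0, -0.008] trans [-0.056, 0.0013, 0.0631]
turn [0.004, -0.0, -0.008] trans [-0.0305, 0.0003, 0.1723]
[-0.5   1.37 -0.76  2.1   1.38  1.87  1.22]
[-0.31  1.38 -0.66  2.14  1.6   1.83  1.31]
```

View pics/w6.png

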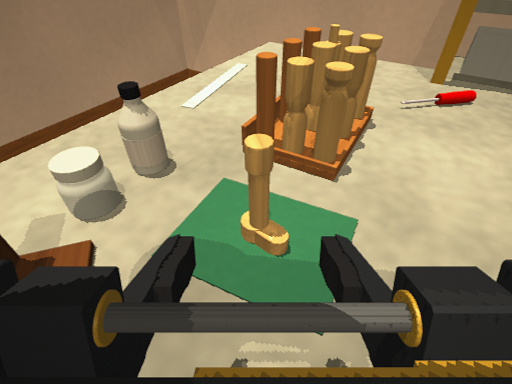

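The view shows the leg standing on the mat at about (259,190), midway between the open fingers, with the rack parts still upright. I'll lower and then go in.

>>> jog_arm --turn '[[0.002,0,-0.004],[0.004,0,-0.008],[0.004,0,-0.008],[0.004,0,-0.008],[0.004,0,-0.008],[0.004,0,-0.008],[0.004,0,-0.008],[0.004,0,-0.008],[0.004,0,-0.008],[0.004,0,-0.008],[0.004,0,-0.008]]' --translation '[[-0.015,0,0.015],[-0.035,0.001,0.04],[-0.052,0.001,0.06],[-0.056,0.001,0.063],[-0.053,0.001,0.075],[-0.048,0.001,0.1],[-0.042,0.001,0.125],[-0.036,0.001,0.147],[-0.033,0.0005,0.164],[-0.0305,0.0003,0.172],[-0.0305,0.0003,0.172]]' --grip '[0.2,0.2,0.2,0.2,0.2,0.2,0.2,0.2,0.2,0.2,0.2]'

```text
clock: 22.95
tool_pos: [0.5101, 0.0208, 0.0563]
eef_rot: [0.732, -0.399, 0.485, 0.265]
contact_force: [0.3, 0.1, -0.0]
opening: 0.803
finger_force: 0.0
```

```bash
python3 -c "
from path import *
st()
for c in ('scene','top'):
  cams.snapshot(c)
  for n in ['leg_mid','leg_toe']: print(c,n,[(np.round(d['position'],3).tolist(),round(d['p'],2)) for d in models.place_of(c,n)][:2])
go([.51,.0202,.056],side(-1.,.4)*R.from_euler('z',np.pi))"
```

```text
t 22.95 q [-0.307, 1.382, -0.66, 2.136, 1.598, 1.837, 1.308] pos [0.5101, 0.0208, 0.0563] rpy [[0.211, -0.841, 0.498], [-0.327, -0.541, -0.775], [0.921, 0.001, -0.389]] F [0.34, 0.07, -0.02] open 0.803 ff 0.0
scene leg_mid [([0.507, 0.024, 0.068], 0.66)]
scene leg_toe [([0.466, 0.029, 0.014], 0.66)]
top leg_mid [([0.51, 0.02, 0.068], 0.55)]
top leg_toe [([0.47, 0.024, 0.016], 0.48)]
turn [-0.002, 0.0, 0.002] trans [0.0005, 0.0007, 0.0012]
```

Good. I'll close on the shin and lift 50 mm.

>>> jog_arm --turn '[[0,0,0],[0,0,0],[0,0,0],[0,0,0],[0,0,0],[0,0,0],[0,0,0],[0,0,0],[0,0,0],[0,0,0],[0,0,0],[0,0,0],[0,0,0]]' --translation '[[0,0,0],[0,0,0],[0,0,0],[0,0,0],[0,0,0],[0,0,0],[0,0,0],[0.005,0,-0.002],[0.015,0,-0.006],[0.028,0,-0.012],[0.041,0,-0.018],[0.05,0,-0.021],[0.05,0,-0.021]]' --grip '[0.4,0.5,0.6,0.68,0.72,0.85,0.85,0.85,0.85,0.85,0.85,0.85,0.85]' --force 18

```text
clock: 24.88
tool_pos: [0.5103, 0.021, 0.1112]
eef_rot: [0.732, -0.399, 0.485, 0.265]
contact_force: [-0.5, -0.7, -0.6]
opening: 0.236
finger_force: 18.0
```

```bash
cat > t5.py <<'E'
from path import *
st()
for c in ('scene','wrist'):
  cams.snapshot(c)
  for n in ['leg_mid','leg_toe']: print(c,n,[(np.round(d['position'],3).tolist(),round(d['p'],2)) for d in models.place_of(c,n)][:2])
x,_=fit();q0=np.array(r.get_state()['q'])
C=np.array([.595,.303,.018])
for a in (.5,.7,.9):
    d=np.array([np.cos(a),np.sin(a),0]);T=side(a,.4)*R.from_euler('z',np.pi)
    for s,z in ((0,.07),(0,.09),(.1,.095),(.18,.11)):
        o=ik(C*[1,1,0]+[0,0,z]-s*d,T,q0,x,6)
        if o: print(a,s,z,o[0][1].round(2).tolist())
        else: print(a,s,z,'none')
E
python3 t5.py
```

```text
t 24.88 q [-0.298, 1.274, -0.7, 2.184, 1.539, 1.835, 1.35] pos [0.5103, 0.021, 0.1112] rpy [[0.21, -0.841, 0.499], [-0.327, -0.542, -0.774], [0.921, -0.0, -0.389]] F [-0.5, -0.72, -0.64] open 0.236 ff 18.00064980983734
scene leg_mid [([0.509, 0.022, 0.124], 0.41)]
scene leg_toe []
wrist leg_mid [([0.51, 0.022, 0.125], 0.56), ([0.554, -0.154, 0.012], 0.55)]
wrist leg_toe [([0.47, 0.03, 0.067], 0.77)]
0.5 0 0.07 [-0.39, 1.31, -0.27, 2.31, 3.08, 1.64, 1.82]
0.5 0 0.09 [-0.37, 1.27, -0.31, 2.33, 3.06, 1.62, 1.85]
0.5 0.1 0.095 none
0.5 0.18 0.11 none
0.7 0 0.07 [-0.27, 1.29, -0.23, 2.28, 3.38, 1.51, 1.91]
0.7 0 0.09 [-0.25, 1.25, -0.27, 2.3, 3.36, 1.48, 1.94]
0.7 0.1 0.095 none
0.7 0.18 0.11 none
0.9 0 0.07 [-0.17, 1.27, -0.19, 2.2, 3.67, 1.33, 1.92]
0.9 0 0.09 [-0.13, 1.23, -0.25, 2.22, 3.65, 1.28, 1.95]
0.9 0.1 0.095 [0.06, 1.29, -0.3, 2.42, 3.75, 1.39, 2.17]
0.9 0.18 0.11 none
```

The leg is held by the shin (20.8 mm, 18 N) and upright. Pulling straight back at the dish is limited by reach, so I'll plan an entry that turns the azimuth while moving in, checked with inverse kinematics and clearances.

```bash
cat > entry.py <<'E'
from path import *
C=np.array([.595,.303])
def chain(W,q,x,T0=None):
    qs=[]
    for (px,py,z,a,t) in W:
        o=ik(np.array([px,py,z]),side(a,t)*R.from_euler('z',np.pi),q,x,4)
        if not o: print('none',px,py,a); qs.append(None); continue
        q=o[0][1];qs.append(q)
        d=np.array([np.cos(a),np.sin(a)]);l=np.array([-d[1],d[0]]);M=np.array([[np.cos(.8),np.sin(.8)],[-np.sin(.8),np.cos(.8)]])
        post=9
        for s in np.linspace(.045,.2,16):
            for w in np.linspace(-.094,.094,9):
                v=M@(np.array([px,py])-s*d+w*l-C)
                for y in (.145,-.145): post=min(post,np.hypot(max(abs(v[0])-.013,0),max(abs(v[1]-y)-.013,0)))
        print(np.round([px,py,z,a],3).tolist(),'q',q.round(2).tolist(),'post',round(post,3))
    return qs
def interp(W,n):
    W=np.array(W);k=np.linspace(0,len(W)-1,n+1)[1:];return [[np.interp(s,range(len(W)),W[:,j]) for j in range(5)] for s in k]
E
cat > t6.py <<'E'
from entry import *
x,_=fit();q0=np.array(r.get_state()['q'])
print('carry');chain(interp([[.5103,.021,.111,-1,.4],[.475,.16,.1,-.5,.4],[.53,.235,.094,-.1,.4],[.595,.303,.092,.62,.4]],9),q0,x)
qd=np.array([-.3,1.3,-.25,2.28,3.3,1.5,1.9])
for t in (.3,.4,.55):
  print('retreat',t);chain([[.595-s*np.cos(.62),.303-s*np.sin(.62),.07,.62,t] for s in (0,.02,.04,.055)],qd,x)
E
python3 t6.py
```

```text
carry
[0.499, 0.067, 0.107, -0.833] q [-0.4, 1.3, -0.71, 2.26, 1.58, 1.87, 1.3] post 0.122
[0.487, 0.114, 0.104, -0.667] q [-0.49, 1.33, -0.72, 2.32, 1.63, 1.91, 1.26] post 0.123
[0.475, 0.16, 0.1, -0.5] q [-0.58, 1.36, -0.73, 2.37, 1.68, 1.96, 1.24] post 0.112
[0.493, 0.185, 0.098, -0.367] q [-0.59, 1.36, -0.69, 2.38, 1.83, 1.97, 1.32] post 0.093
[0.512, 0.21, 0.096, -0.233] q [-0.58, 1.35, -0.64, 2.39, 1.99, 1.96, 1.41] post 0.072
[0.53, 0.235, 0.094, -0.1] q [-0.57, 1.34, -0.58, 2.39, 2.16, 1.93, 1.5] post 0.052
[0.552, 0.258, 0.093, 0.14] q [-0.52, 1.32, -0.44, 2.43, 2.51, 1.89, 1.61] post 0.041
[0.573, 0.28, 0.093, 0.38] q [-0.45, 1.29, -0.29, 2.42, 2.89, 1.77, 1.73] post 0.035
[0.595, 0.303, 0.092, 0.62] q [-0.37, 1.25, -0.17, 2.33, 3.26, 1.57, 1.79] post 0.035
retreat 0.3
[0.595, 0.303, 0.07, 0.62] q [-0.29, 1.37, -0.27, 2.29, 3.32, 1.72, 1.93] post 0.035
[0.579, 0.291, 0.07, 0.62] q [-0.29, 1.4, -0.26, 2.34, 3.33, 1.79, 1.95] post 0.044
[0.562, 0.28, 0.07, 0.62] q [-0.28, 1.43, -0.26, 2.39, 3.35, 1.86, 1.97] post 0.059
[0.55, 0.271, 0.07, 0.62] q [-0.27, 1.45, -0.26, 2.43, 3.37, 1.92, 1.99] post 0.072
retreat 0.4
[0.595, 0.303, 0.07, 0.62] q [-0.3, 1.3, -0.26, 2.3, 3.26, 1.57, 1.9] post 0.035
[0.579, 0.291, 0.07, 0.62] q [-0.3, 1.32, -0.26, 2.35, 3.27, 1.64, 1.92] post 0.044
[0.562, 0.28, 0.07, 0.62] q [-0.29, 1.35, -0.26, 2.4, 3.28, 1.71, 1.93] post 0.059
[0.55, 0.271, 0.07, 0.62] q [-0.29, 1.37, -0.26, 2.44, 3.3, 1.77, 1.95] post 0.072
retreat 0.55
[0.595, 0.303, 0.07, 0.62] q [-0.33, 1.19, -0.25, 2.28, 3.19, 1.31, 1.86] post 0.035
[0.579, 0.291, 0.07, 0.62] q [-0.32, 1.21, -0.25, 2.34, 3.19, 1.38, 1.87] post 0.044
[0.562, 0.28, 0.07, 0.62] q [-0.31, 1.23, -0.25, 2.39, 3.2, 1.45, 1.88] post 0.059
[0.55, 0.271, 0.07, 0.62] q [-0.31, 1.25, -0.25, 2.43, 3.21, 1.51, 1.89] post 0.072
```

```bash
cat >> entry.py <<'E'
def rows(W):
    s=log();R0=R.from_quat(s['eef_rot']);tt=[];rr=[]
    for (px,py,z,a,t) in W:
        T=side(a,t)*R.from_euler('z',np.pi)
        tt.append(R0.inv().apply(np.array([px,py,z])-s['tool_pos']).round(4).tolist());rr.append((R0.inv()*T).as_rotvec().round(3).tolist())
    print('turn',rr,'\ntrans',tt)
E
python3 -c "
from entry import *
rows(interp([[.5103,.021,.111,-1,.4],[.475,.16,.1,-.5,.4],[.53,.235,.094,-.1,.4]],16))"
```

```text
turn [[0.057, -0.0, -0.022], [0.115, -0.0, -0.047], [0.172, -0.0, -0.071], [0.23, -0.0, -0.095], [0.287, -0.0, -0.12], [0.345, 0.0, -0.144], [0.403, 0.0, -0.168], [0.46, 0.0, -0.193], [0.506, 0.0, -0.212], [0.552, 0.0, -0.232], [0.598, 0.0, -0.251], [0.644, 0.0, -0.271], [0.69, 0.0, -0.29], [0.736, 0.0, -0.309], [0.782, 0.0, -0.329], [0.829, 0.001, -0.348]] 
trans [[-0.0068, -0.0061, -0.0155], [-0.0147, -0.0118, -0.0306], [-0.0226, -0.0175, -0.0458], [-0.0304, -0.0232, -0.0609], [-0.0383, -0.0289, -0.076], [-0.0462, -0.0346, -0.0911], [-0.0541, -0.0403, -0.1063], [-0.0619, -0.046, -0.1214], [-0.0642, -0.0568, -0.1249], [-0.0665, -0.0677, -0.1285], [-0.0688, -0.0785, -0.132], [-0.0711, -0.0894, -0.1356], [-0.0734, -0.1002, -0.1391], [-0.0757, -0.1111, -0.1427], [-0.078, -0.122, -0.1462], [-0.0803, -0.1328, -0.1498]]
```

>>> jog_arm --turn '[[0.057,0,-0.022],[0.115,0,-0.047],[0.172,0,-0.071],[0.23,0,-0.095],[0.287,0,-0.12],[0.345,0,-0.144],[0.403,0,-0.168],[0.46,0,-0.193],[0.506,0,-0.212],[0.552,0,-0.232],[0.598,0,-0.251],[0.644,0,-0.271],[0.69,0,-0.29],[0.736,0,-0.309],[0.782,0,-0.329],[0.829,0.001,-0.348],[0.829,0.001,-0.348]]' --translation '[[-0.0068,-0.0061,-0.0155],[-0.0147,-0.0118,-0.0306],[-0.0226,-0.0175,-0.0458],[-0.0304,-0.0232,-0.0609],[-0.0383,-0.0289,-0.076],[-0.0462,-0.0346,-0.0911],[-0.0541,-0.0403,-0.1063],[-0.0619,-0.046,-0.1214],[-0.0642,-0.0568,-0.1249],[-0.0665,-0.0677,-0.1285],[-0.0688,-0.0785,-0.132],[-0.0711,-0.0894,-0.1356],[-0.0734,-0.1002,-0.1391],[-0.0757,-0.1111,-0.1427],[-0.078,-0.122,-0.1462],[-0.0803,-0.1328,-0.1498],[-0.0803,-0.1328,-0.1498]]' --grip '[0.85,0.85,0.85,0.85,0.85,0.85,0.85,0.85,0.85,0.85,0.85,0.85,0.85,0.85,0.85,0.85,0.85]'

```text
clock: 27.3
tool_pos: [0.53, 0.235, 0.0945]
eef_rot: [0.832, -0.041, 0.553, 0.027]
contact_force: [0.4, -0.7, -1.5]
opening: 0.235
finger_force: 18.0
```

```bash
python3 -c "
from entry import *
st()
save('wrist','w7')
for n in ['leg_mid','leg_toe','dish_floor']: print(n,[(np.round(d['position'],3).tolist(),round(d['p'],2)) for d in models.place_of('wrist',n)][:2])
rows(interp([[.53,.235,.094,-.1,.4],[.595,.303,.093,.62,.4]],12))"
```

```text
t 27.3 q [-0.564, 1.34, -0.59, 2.394, 2.163, 1.94, 1.504] pos [0.53, 0.235, 0.0945] rpy [[0.386, -0.099, 0.917], [-0.039, -0.995, -0.091], [0.922, -0.0, -0.388]] F [0.44, -0.66, -1.52] open 0.235 ff 18.000569567084312
leg_mid [([0.529, 0.237, 0.109], 0.92)]
leg_toe [([0.5, 0.21, 0.051], 0.92), ([0.73, 0.083, -0.002], 0.24)]
dish_floor [([0.595, 0.304, 0.018], 0.83)]
turn [[0.055, -0.001, -0.024], [0.11, -0.001, -0.047], [0.165, -0.001, -0.07], [0.22, -0.001, -0.094], [0.276, -0.001, -0.117], [0.331, -0.001, -0.14], [0.386, -0.001, -0.164], [0.441, -0.001, -0.187], [0.497, -0.001, -0.21], [0.552, -0.001, -0.234], [0.607, -0.001, -0.257], [0.663, -0.001, -0.28]] 
trans [[0.0016, -0.006, 0.0049], [0.0034, -0.0121, 0.0093], [0.0052, -0.0183, 0.0138], [0.007, -0.0245, 0.0183], [0.0088, -0.0307, 0.0228], [0.0106, -0.0368, 0.0273], [0.0124, -0.043, 0.0318], [0.0142, -0.0492, 0.0362], [0.016, -0.0554, 0.0407], [0.0178, -0.0615, 0.0452], [0.0195, -0.0677, 0.0497], [0.0213, -0.0739, 0.0542]]
```

View pics/w7.png

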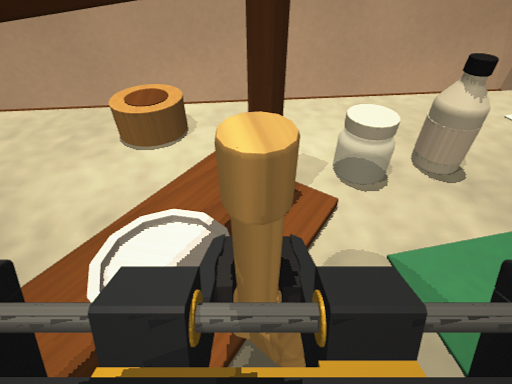

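The leg is held upright in front of the stand. The dish shows at about (165,255), with the notch hidden by the finger. I'll carry on in.

>>> jog_arm --turn '[[0.055,0,-0.024],[0.11,0,-0.047],[0.165,0,-0.07],[0.22,0,-0.094],[0.276,0,-0.117],[0.331,0,-0.14],[0.386,0,-0.164],[0.441,0,-0.187],[0.497,0,-0.21],[0.552,0,-0.234],[0.607,0,-0.257],[0.663,-0.001,-0.28],[0.663,-0.001,-0.28]]' --translation '[[0.0016,-0.006,0.0049],[0.0034,-0.0121,0.0093],[0.0052,-0.0183,0.0138],[0.007,-0.0245,0.0183],[0.0088,-0.0307,0.0228],[0.0106,-0.0368,0.0273],[0.0124,-0.043,0.0318],[0.0142,-0.0492,0.0362],[0.016,-0.0554,0.0407],[0.0178,-0.0615,0.0452],[0.0195,-0.0677,0.0497],[0.0213,-0.0739,0.0542],[0.0213,-0.0739,0.0542]]' --grip '[0.85,0.85,0.85,0.85,0.85,0.85,0.85,0.85,0.85,0.85,0.85,0.85,0.85]'

```text
clock: 29.12
tool_pos: [0.5963, 0.3018, 0.0934]
eef_rot: [0.794, 0.253, 0.527, -0.168]
contact_force: [0.4, 0.2, -0.9]
opening: 0.239
finger_force: 18.0
```

```bash
python3 -c "
from entry import *
st()
ims={c:save(c,'x8'+c) for c in ('top','wrist','scene')}
for c in ims:
  for n in ['leg_mid','leg_toe','dish_floor']: print(c,n,[(np.round(d['position'],3).tolist(),round(d['p'],2)) for d in models.place_of(c,n)][:2])
ca=lambda im,y,x,h,w,f:cv2.resize(im[y:y+h,x:x+w],None,fx=f,fy=f,interpolation=cv2.INTER_CUBIC)
cv2.imwrite('pics/x8.png',np.hstack([ca(ims['top'],140,70,80,80,5),ca(ims['scene'],245,145,80,80,5)])[:,:,::-1])
"
```

```text
t 29.12 q [-0.351, 1.246, -0.196, 2.324, 3.253, 1.562, 1.822] pos [0.5963, 0.3018, 0.0934] rpy [[0.316, 0.579, 0.752], [0.225, -0.815, 0.533], [0.922, 0.001, -0.388]] F [0.37, 0.17, -0.92] open 0.239 ff 18.0003659427166
top leg_mid [([0.554, -0.281, 0.015], 0.71)]
top leg_toe []
top dish_floor [([0.591, 0.303, 0.017], 0.61)]
wrist leg_mid [([0.596, 0.302, 0.105], 0.9)]
wrist leg_toe [([0.595, 0.268, 0.05], 0.97)]
wrist dish_floor [([0.595, 0.302, 0.021], 0.71)]
scene leg_mid [([0.595, 0.306, 0.107], 0.39)]
scene leg_toe [([0.589, 0.265, 0.049], 0.57), ([0.514, -0.331, 0.011], 0.52)]
scene dish_floor [([0.597, 0.303, 0.013], 0.58)]
```

View pics/x8wrist.png

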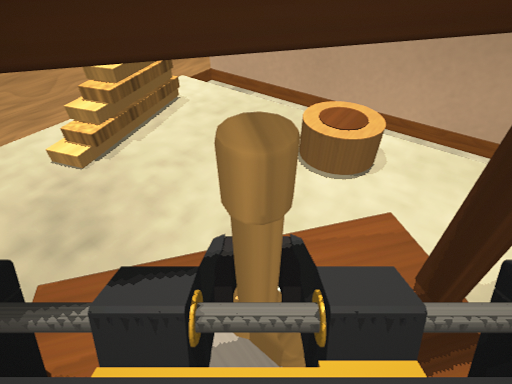

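The knee is upright under the bar, at about (257,180). I'll settle the notch angle from the earlier pictures with a polar unwrap of the rim.

```bash
cat > pol.py <<'E'
from h import *
s=r.get_state();p=cams.camera_params('wrist')
Rt=R.from_quat(s['eef_rot']);cr=Rt.inv()*R.from_quat(p['orientation']);ct=Rt.inv().apply(p['eye']-s['tool_pos'])
def wcam(pos,rot): return dict(p,eye=np.array(pos)+rot.apply(ct),orientation=(rot*cr).as_quat())
C=np.array([.5955,.3025])
def unwrap(im,P,z,W=760,H=120,a0=.7,a1=2.1,r0=.036,r1=.064):
    a=np.linspace(a0,a1,W)[None]+np.pi+0*np.zeros((H,1));rr=np.linspace(r1,r0,H)[:,None]
    X=np.stack([C[0]+rr*np.cos(a),C[1]+rr*np.sin(a),np.full(a.shape,z)],-1)-P['eye']
    v=R.from_quat(P['orientation']).inv().apply(X.reshape(-1,3));u=P['cx']-P['fx']*v[:,0]/v[:,2];w=P['cy']+P['fy']*v[:,1]/v[:,2]
    o=cv2.remap(im,u.reshape(H,W).astype('f4'),w.reshape(H,W).astype('f4'),cv2.INTER_CUBIC)
    o=cv2.normalize(o,None,0,255,cv2.NORM_MINMAX)
    for k in np.arange(a0,a1+.01,.1):
        x=int((k-a0)/(a1-a0)*(W-1));cv2.line(o,(x,0),(x,6 if round(k*10)%5 else 16),(0,0,255),2)
    return o
w=wcam([.5102,.0192,.32],down(.63))
L=[unwrap(cv2.imread('pics/w3.png'),w,.022)]
w5=wcam([.5105,.02,.3041],down(-.301))
for f,c in (('s0','scene'),('r4scene','scene'),('t0','top')): L.append(unwrap(cv2.imread(f'pics/{f}.png'),cams.camera_params(c),.022))
cv2.imwrite('pics/pol.png',np.vstack(L));print(np.vstack(L).shape)
E
python3 pol.py
```

```text
(480, 760, 3)
```

View pics/pol.png

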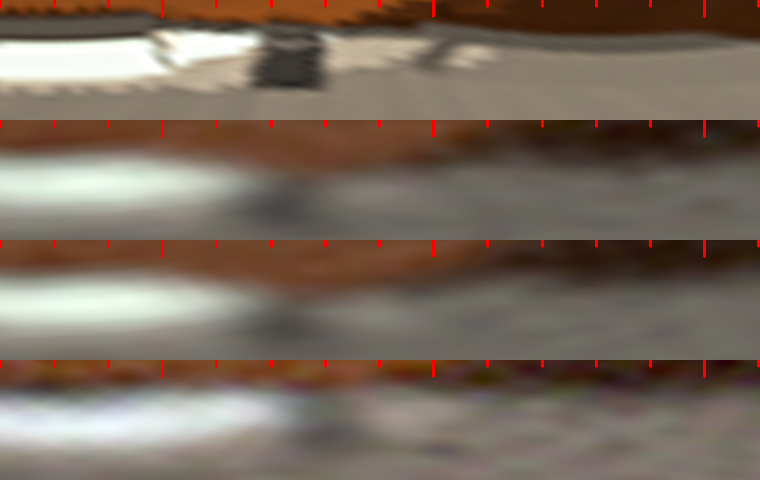

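The unwrapped rim shows the notch edges at yaw about 1.0 and 1.51 (27 mm apart) with a dark mark in the middle, so the notch yaw is about 1.245. The leg is now at about 1.41, so I'll turn by -0.17.

```bash
python3 -c "
from entry import *
x,_=fit();q0=np.array(r.get_state()['q'])
chain([[.595,.303,.09,.45,.4],[.595,.303,.07,.45,.4]]+[[.595-s*np.cos(.45),.303-s*np.sin(.45),.07,.45,.4] for s in (.03,.05)],q0,x)
rows(interp([[.5963,.3018,.0934,.616,.4],[.595,.303,.085,.446,.4]],3))"
```

```text
[0.595, 0.303, 0.09, 0.45] q [-0.43, 1.26, -0.27, 2.33, 2.99, 1.64, 1.78] post 0.026
[0.595, 0.303, 0.07, 0.45] q [-0.43, 1.31, -0.27, 2.31, 3.0, 1.66, 1.78] post 0.026
[0.568, 0.29, 0.07, 0.45] q [-0.43, 1.35, -0.28, 2.39, 2.99, 1.78, 1.77] post 0.031
[0.55, 0.281, 0.07, 0.45] q [-0.44, 1.38, -0.28, 2.45, 2.99, 1.87, 1.77] post 0.045
turn [[-0.056, -0.0, 0.023], [-0.108, -0.0, 0.045], [-0.161, -0.0, 0.068]] 
trans [[-0.0022, 0.0009, 0.001], [-0.0048, 0.0004, 0.002], [-0.0074, -0.0002, 0.003]]
```

>>> jog_arm --turn '[[-0.056,0,0.023],[-0.108,0,0.045],[-0.161,0,0.068],[-0.161,0,0.068]]' --translation '[[-0.0022,0.0009,0.001],[-0.0048,0.0004,0.002],[-0.0074,-0.0002,0.003],[-0.0074,-0.0002,0.003]]' --grip '[0.85,0.85,0.85,0.85]'

```text
clock: 30.22
tool_pos: [0.5944, 0.3043, 0.0849]
eef_rot: [0.813, 0.185, 0.539, -0.123]
contact_force: [0.5, 0.4, -2.0]
opening: 0.235
finger_force: 18.0
```

```bash
python3 -c "
from entry import *
st()
for k in range(3):
 for c in ('wrist','scene'):
  cams.snapshot(c);v={}
  for n in ['leg_mid','leg_toe','dish_floor']:
    m=models.place_of(c,n);v[n]=np.array(m[0]['position']) if m else np.zeros(3)
  d=v['leg_mid']-v['leg_toe'];tc=r.get_state()['tool_pos']-v['leg_toe'];print(c,[v[n].round(3).tolist() for n in v],np.arctan2(d[1],d[0]).round(3),np.arctan2(tc[1],tc[0]).round(3))
rows([[.595,.303,.072,.446,.4],[.595,.303,.070,.446,.4]])"
```

```text
t 30.23 q [-0.428, 1.276, -0.279, 2.329, 2.983, 1.649, 1.78] pos [0.5944, 0.3043, 0.0849] rpy [[0.352, 0.433, 0.83], [0.167, -0.901, 0.399], [0.921, -0.002, -0.389]] F [0.45, 0.36, -2.04] open 0.235 ff 18.000643998384476
wrist [[0.595, 0.306, 0.099], [0.588, 0.27, 0.045], [0.595, 0.302, 0.018]] 1.381 1.34
scene [[0.595, 0.301, 0.1], [0.0, 0.0, 0.0], [0.594, 0.3, 0.015]] 0.469 0.47
wrist [[0.593, 0.305, 0.099], [0.587, 0.268, 0.041], [0.594, 0.303, 0.019]] 1.407 1.342
scene [[0.594, 0.305, 0.1], [0.584, 0.269, 0.04], [0.594, 0.303, 0.018]] 1.306 1.251
wrist [[0.596, 0.305, 0.098], [0.588, 0.27, 0.044], [0.593, 0.301, 0.017]] 1.358 1.355
scene [[0.594, 0.306, 0.097], [0.728, 0.092, 0.003], [0.381, -0.498, 0.003]] 2.128 2.133
turn [[0.001, -0.0, -0.0], [0.001, -0.0, -0.0]] 
trans [[-0.0121, -0.0001, 0.005], [-0.0139, -0.0001, 0.0058]]
```

```bash
python3 -c "
from entry import *
rows([[.5945,.3025,.074,.40,.4],[.5945,.3025,.0715,.40,.4]])"
```

```text
turn [[-0.042, -0.0, 0.017], [-0.042, -0.0, 0.017]] 
trans [[-0.0105, 0.0001, 0.0036], [-0.0128, 0.0001, 0.0046]]
```

>>> jog_arm --turn '[[-0.02,0,0.008],[-0.042,0,0.017],[-0.042,0,0.017],[-0.042,0,0.017]]' --translation '[[-0.005,0,0.002],[-0.0105,0.0001,0.0036],[-0.0128,0.0001,0.0046],[-0.0128,0.0001,0.0046]]' --grip '[0.85,0.85,0.85,0.85]'

```text
clock: 31.92
tool_pos: [0.5944, 0.3026, 0.0711]
eef_rot: [0.817, 0.166, 0.542, -0.11]
contact_force: [0.2, 0.1, -0.8]
opening: 0.238
finger_force: 18.0
```

>>> jog_arm --turn '[[0,0,0],[0,0,0]]' --translation '[[-0.0014,0,0.0006],[-0.0014,0,0.0006]]' --grip '[0.85,0.85]'

```text
clock: 32.17
tool_pos: [0.5948, 0.3025, 0.0702]
eef_rot: [0.817, 0.166, 0.542, -0.11]
contact_force: [0.3, 0.6, -0.2]
opening: 0.236
finger_force: 18.0
```

>>> jog_arm --turn '[[0,0,0],[0,0,0]]' --translation '[[-0.0009,0,0.0004],[-0.0009,0,0.0004]]' --grip '[0.85,0.85]'

```text
clock: 32.42
tool_pos: [0.595, 0.3025, 0.07]
eef_rot: [0.816, 0.165, 0.543, -0.11]
contact_force: [-2.0, -1.7, 4.4]
opening: 0.236
finger_force: 18.0
```

```bash
python3 -c "
from entry import *
st()
for k in range(2):
 for c in ('wrist','scene'):
  cams.snapshot(c)
  print(c,[[(np.round(m['position'],3).tolist(),round(m['p'],2)) for m in models.place_of(c,n)[:1]] for n in ('leg_mid','leg_toe','dish_floor')])"
```

```text
t 32.42 q [-0.445, 1.311, -0.295, 2.311, 2.921, 1.683, 1.767] pos [0.595, 0.3025, 0.07] rpy [[0.356, 0.389, 0.85], [0.151, -0.921, 0.359], [0.922, 0.001, -0.387]] F [-1.99, -1.73, 4.41] open 0.236 ff 18.000003173947334
wrist [[([0.596, 0.303, 0.083], 0.97)], [], []]
scene [[([0.593, 0.309, 0.083], 0.4)], [([0.58, 0.267, 0.024], 0.46)], [([0.593, 0.305, 0.017], 0.48)]]
wrist [[([0.597, 0.304, 0.081], 0.77)], [([0.584, 0.269, 0.029], 0.9)], []]
scene [[([0.594, 0.305, 0.084], 0.53)], [([0.559, -0.283, 0.014], 0.7)], [([0.596, 0.303, 0.019], 0.64)]]
```

It's seated (4 N) with the toe yaw about 1.23, so I'll release and back out level.

>>> jog_arm --turn '[[0,0,0],[0,0,0],[0,0,0],[0,0,0],[0,0,0],[0,0,0],[0,0,0],[0,0,0],[0,0,0],[0,0,0],[0,0,0]]' --translation '[[0,0,0],[0,0,0],[0,0,0],[0,0,0],[0,0,0],[0,0,0],[-0.003,0,-0.007],[-0.007,0,-0.017],[-0.012,0,-0.029],[-0.017,0,-0.041],[-0.02,0,-0.047]]' --grip '[0.74,0.7,0.6,0.45,0.3,0.2,0.2,0.2,0.2,0.2,0.2]'

```text
clock: 34.6
tool_pos: [0.5466, 0.2824, 0.0685]
eef_rot: [0.817, 0.166, 0.541, -0.11]
contact_force: [0.3, 0.4, 0.3]
opening: 0.8
finger_force: 0.0
```

```bash
cat > t9.py <<'E'
from entry import *
st()
P=[]
for k in range(3):
 for c in ('wrist','scene'):
  cams.snapshot(c)
  print(c,[[(np.round(m['position'],3).tolist(),round(m['p'],2)) for m in models.place_of(c,n)[:1]] for n in ('leg_mid','leg_toe','dish_floor')])
x,_=fit();q0=np.array(r.get_state()['q'])
W=interp([[.549,.283,.07,.4,.4],[.525,.232,.085,-.1,.4],[.47,.16,.11,-.5,.4]],16)
chain(W[3::4],q0,x);rows(W)
E
python3 t9.py
```

```text
t 34.6 q [-0.468, 1.385, -0.317, 2.449, 2.895, 1.892, 1.736] pos [0.5466, 0.2824, 0.0685] rpy [[0.359, 0.39, 0.848], [0.153, -0.921, 0.359], [0.921, 0.0, -0.39]] F [0.31, 0.43, 0.35] open 0.8 ff 0.0
wrist [[([0.597, 0.303, 0.081], 0.87)], [([0.585, 0.267, 0.027], 0.78)], []]
scene [[([0.596, 0.306, 0.084], 0.49)], [([0.512, -0.332, 0.017], 0.68)], [([0.727, 0.092, 0.002], 0.51)]]
wrist [[([0.597, 0.304, 0.082], 0.6)], [([0.585, 0.269, 0.027], 0.95)], []]
scene [[([0.597, 0.306, 0.085], 0.71)], [([0.581, 0.268, 0.022], 0.64)], [([0.596, 0.303, 0.015], 0.75)]]
wrist [[([0.594, 0.3, 0.082], 0.93)], [([0.585, 0.268, 0.027], 0.91)], []]
scene [[([0.596, 0.307, 0.082], 0.43)], [([0.581, 0.268, 0.024], 0.68)], [([0.596, 0.301, 0.016], 0.67)]]
[0.537, 0.258, 0.078, 0.15] q [-0.52, 1.39, -0.48, 2.45, 2.51, 1.97, 1.61] post 0.044
[0.525, 0.232, 0.085, -0.1] q [-0.55, 1.38, -0.62, 2.4, 2.17, 1.99, 1.51] post 0.056
[0.498, 0.196, 0.098, -0.3] q [-0.57, 1.37, -0.7, 2.4, 1.89, 2.0, 1.36] post 0.085
[0.47, 0.16, 0.11, -0.5] q [-0.58, 1.35, -0.76, 2.38, 1.65, 1.97, 1.23] post 0.114
turn [[-0.057, -0.0, 0.025], [-0.115, -0.0, 0.049], [-0.173, -0.0, 0.073], [-0.23, -0.0, 0.098], [-0.288, -0.0, 0.122], [-0.345, -0.0, 0.146], [-0.403, -0.0, 0.171], [-0.46, -0.0, 0.195], [-0.507, -0.0, 0.214], [-0.553, -0.0, 0.234], [-0.599, -0.0, 0.253], [-0.645, -0.0, 0.273], [-0.691, -0.0, 0.292], [-0.737, -0.0, 0.312], [-0.783, -0.0, 0.331], [-0.829, -0.0, 0.351]] 
trans [[0.0014, 0.005, -0.0046], [0.0011, 0.0097, -0.0101], [0.0007, 0.0144, -0.0157], [0.0004, 0.0191, -0.0213], [0.0001, 0.0238, -0.0268], [-0.0002, 0.0285, -0.0324], [-0.0005, 0.0332, -0.038], [-0.0008, 0.0379, -0.0435], [-0.0018, 0.0435, -0.0538], [-0.0027, 0.0491, -0.0641], [-0.0037, 0.0547, -0.0743], [-0.0046, 0.0603, -0.0846], [-0.0056, 0.066, -0.0949], [-0.0065, 0.0716, -0.1052], [-0.0075, 0.0772, -0.1155], [-0.0084, 0.0828, -0.1257]]
```

>>> jog_arm --turn '[[-0.057,0,0.025],[-0.115,0,0.049],[-0.173,0,0.073],[-0.23,0,0.098],[-0.288,0,0.122],[-0.345,0,0.146],[-0.403,0,0.171],[-0.46,0,0.195],[-0.507,0,0.214],[-0.553,0,0.234],[-0.599,0,0.253],[-0.645,0,0.273],[-0.691,0,0.292],[-0.737,0,0.312],[-0.783,0,0.331],[-0.829,0,0.351],[-0.829,0,0.351]]' --translation '[[0.0014,0.005,-0.0046],[0.0011,0.0097,-0.0101],[0.0007,0.0144,-0.0157],[0.0004,0.0191,-0.0213],[0.0001,0.0238,-0.0268],[-0.0002,0.0285,-0.0324],[-0.0005,0.0332,-0.038],[-0.0008,0.0379,-0.0435],[-0.0018,0.0435,-0.0538],[-0.0027,0.0491,-0.0641],[-0.0037,0.0547,-0.0743],[-0.0046,0.0603,-0.0846],[-0.0056,0.066,-0.0949],[-0.0065,0.0716,-0.1052],[-0.0075,0.0772,-0.1155],[-0.0084,0.0828,-0.1257],[-0.0084,0.0828,-0.1257]]' --grip '[0.2,0.2,0.2,0.2,0.2,0.2,0.2,0.2,0.2,0.2,0.2,0.2,0.2,0.2,0.2,0.2,0.2]'

```text
clock: 37.92
tool_pos: [0.4701, 0.1602, 0.1101]
eef_rot: [0.807, -0.206, 0.536, 0.136]
contact_force: [-0.3, 0.6, 0.1]
opening: 0.803
finger_force: 0.0
```

```bash
python3 -c "
from entry import *
st()
for c in ('top','scene'):
  cams.snapshot(c)
  print(c,[[(np.round(m['position'],3).tolist(),round(m['p'],2)) for m in models.place_of(c,n)[:1]] for n in ('leg_mid','leg_toe','dish_floor','stump')],[np.round(m['position'],3).tolist() for m in models.place_of(c,'spindle0')[:7]])"
```

```text
t 37.92 q [-0.567, 1.36, -0.785, 2.382, 1.652, 2.003, 1.238] pos [0.4701, 0.1602, 0.1101] rpy [[0.341, -0.479, 0.809], [-0.187, -0.878, -0.441], [0.921, -0.001, -0.389]] F [-0.29, 0.63, 0.11] open 0.803 ff 0.0
top [[([0.596, 0.299, 0.084], 0.94)], [([0.584, 0.263, 0.03], 0.61)], [([0.504, 0.019, 0.001], 0.73)], [([0.553, -0.28, 0.017], 0.63)]] [[0.512, -0.328, 0.013], [0.556, -0.156, 0.016], [0.559, -0.328, 0.013], [0.558, -0.242, 0.012], [0.508, -0.244, 0.012], [0.501, -0.168, 0.017]]
scene [[([0.595, 0.304, 0.084], 0.71)], [], [([0.595, 0.303, 0.018], 0.76)], [([0.56, -0.285, 0.013], 0.61)]] [[0.548, -0.158, 0.016], [0.508, -0.244, 0.018], [0.561, -0.241, 0.012], [0.514, -0.331, 0.016]]
```

The leg is upright in the dish, the toe yaw is about 1.24, and the rack parts haven't moved. I'll hand it in.

```bash
python3 -c "
from plant import r
print(r.finish_job())"
```

```text
the job is handed in; nothing more can be done
None
```

The job is handed in at about 38 s: the leg was stood on the mat, set down a second time there to turn it, regripped by the shin, and now stands upright and released in the middle of the dish with its toe at the notch (within about 0.1 rad by camera); the stump and spindles show no shift beyond the cameras' few-mm accuracy, and I did not re-measure the glue, jar or screwdriver at the end.

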